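# Set the tram gauge in the car boot

## Robot

A 6-joint arm with a two-finger parallel gripper is mounted at the origin on the work surface. World frame = base frame: x ahead of the robot, y to its left, z up, the work surface at z = 0. Lengths are in m, angles in degrees, forces in N, time in s.
With the tool pointing down it reaches from about 0.4 to 0.825 m from the base axis. Payload 7 kg.
Tool frame: the origin (TCP) lies midway between the tips of the shut fingers; the grasp point (between the pads) lies r.grasp_offset behind it (r.grasp_offset is the distance from the TCP to the grasp point, in m); x points along the fingers, z is the direction in which the jaws open and shut, and the axes are right-handed (so a half turn about x gives the same grasp; the last joint's range is limited). The gripper opens to 88 mm and grips with 3 to 60 N. Pads are 19 mm wide; open, the fingers measure 130 mm over their backs; the gripper's body (78 mm by 193 mm) begins 47 mm behind the grasp point.
Start: joints at [81.137, 20.546, 0.682, 0, -70.136, -16.507], TCP at [0.289, 0.61, 0.227] pointing down, gripper open.
Joint ranges: [-176.03, 176.03], [-82.01, 121.73], [-58.28, 71.71], [-173.87, 95.51], [-174.79, -0.11], [-173.66, 173.66]. Speed limits (degrees/s): [136.94, 136.94, 172.46, 180, 180, 180].

## Interface

Orientations are given as [roll, pitch, yaw] about the fixed x, y, z axes, in that order (R = Rz(yaw) Ry(pitch) Rx(roll)).
In Python, from plant import readout, vision, close_job, r gives the robot as it stands.
- The arm moves only by the shell command python3 -m handwheel 'ROWS' [OPENING] [FORCE]. ROWS is JSON, a list that holds one entry, the list of rows, each a list of 4 numbers: the shift along the world's x, y, z in units of 40 mm (1.0 is 40 mm), then the turn about the world's z in units of 5 degrees (1.0 is 5 degrees). In form: [[[tx, ty, tz, roll], ...]]. A call has 1 to 8 rows; each row shifts and turns the pose as measured when the row begins; what a row does not reach is not made up. A row lasts 1/10 s, in which the tool goes at most 50 mm and 8.59 degrees, less where a joint would pass 70% of its speed; a pose out of reach is approached as far as the arm can. A call is refused whole if a number of a shift passes 1 or a number of a turn 1, either way. A call with a gripper value outside its range is refused whole. OPENING is the finger opening in mm, from 0 to 87.6, set as the call begins (- or left out, the last holds). The fingers move at their own pace and stop on an object; FORCE is the grip in N (left out, the last holds). Time passes only in rows, so rows that do not move let the fingers close. It gives the time, the measured TCP pose, the force and the opening at its end, in the units of the state.
- readout.get_state(): the state, without advancing time (a new reading comes with each control period).
- vision.capture(name): name is "scene" or "side" or "wrist"; returns the picture (420x560x3 uint8, blue, green, red); there is no depth.
- vision.get_calibration(name): a dict with "intrinsics" (3x3 intrinsics, pixels), "pose" (4x4, takes a point from camera to world coordinates). Camera axes: x right, y up, looking along -z (the intrinsics and any distortion apply to the point x, -y, -z); pixel columns grow to the right and rows downward; lengths in m; the calibration is good to about 2 mm. A picture is of the moment at which its call begins: read the wrist's pose just before it. get_calibration takes no time and is no camera call; for the wrist camera it gives the pose at the moment of the call.
- close_job(): hands the job in, once; it reports no verdict.
The state is a dict: "time_s": time; "joints": joint angles; "qd": joint speeds; "joint_torque": joint torques, N m; "tcp_pos": TCP position; "eef_rot": TCP orientation; "contact_force": force on the tool from outside, world axes, zero at the start; "moment": the same for the moment, N m; "gripper_width": finger opening in m.
Only numpy, scipy, OpenCV 4.12 (cv2) and the standard library are available. Lean on these libraries where they do the work, as an engineer would, in place of code of your own. Each camera call takes 0.05 s, during which the arm holds its last target.

## Task

Take the measuring pointer with the square shank out of the stand and plug it into the square socket at the end of the telescopic tram gauge, fully home with its cap down on the head. Then squeeze the lock button on the gauge's black collar to free the arm, draw the arm out until the collar's edge stands on the third long mark of the scale (150 mm), and finish holding it right there, with the collar gripped and the button still squeezed, so that the pointer can be compared with the hole in the floor. Leave the other pointers, the star nut and the screwdriver where they are.

Things in the scene. Friction and masses are not known exactly. Their poses are not given: they have to be found in the camera images.
- gauge: Telescopic tram gauge, fixed on a magnetic base. Origin: on the floor under the outer face of its aluminium end block (scale zero); x points along the gauge the way the arm is drawn out, y level across it, z up. Behind zero (x -78 to 0 mm): base 56 mm wide with a switch on its -y side, clamp and end block, up to 102 mm high. An 18 mm square bar runs to x = 200 mm, axis 70 mm above the floor.
- gauge_tube (a joint): How far the arm is drawn out, in m: from the end block's face to the collar's near edge, the reading of the scale (0 to 0.18; starts at 0.03 to 0.07; third long mark = 0.150). Unless the button is squeezed, a spring pin locks it: it drops into slots 10 mm apart along the bar (1.3 mm of play each way). When freed, an inner spring draws it back with 2 to 2.5 N, friction 0.6 N.
- collar_edge (a point): Middle of the top of the collar's near edge (the edge that is read against the scale), 87 mm above the floor; moves with the arm, axes as the gauge's.
- collar_mid (a point): Centre of the black collar block, 44 mm long (along the gauge's x), 34 mm wide (y), 34 mm high, 70 mm above the floor; axes as the gauge's. Free space below it. With the button the collar measures 43 mm across y, squeezed 37 mm.
- lock_button (a joint): How far the lock button is squeezed in (along the gauge's -y), in m: 0 with the pin in a slot, 0.0025 while the pin stands between two slots (maybe at the start), 0.006 fully in; springs back. 4.5 N start to move it, 7.5 N press it fully; from 3 mm on the arm is free. A grip of 15 to 30 N across the collar, one finger on the button, the other on the face opposite, frees and carries the arm.
- button_face (a point): Centre of the lock button's outer face, on the +y side of the collar at its mid-length and mid-height; the button is 22 mm long, 18 mm high and stands 9 mm out of the collar (3 mm when fully in).
- socket (a point): Centre of the mouth of the square through-hole (15.6 mm wide, sides along the gauge's x and y, 2 mm chamfer) in the top of the head at the arm's outer end; 87 mm above the floor. The head is 44 x 44 mm and 34 mm high; its centre is 200 mm further along x than the collar's. It is open below.
- pointer: The pointer to use: square aluminium cap 28 x 28 mm, 32 mm high, on a square steel shank 14 x 14 mm, 40 mm long, then a thin rod with a cone tip. Origin: centre of the cap's underside; z up, x and y square to its faces; 0.1 to 0.2 kg. It hangs upright by its cap in one of the stand's three places, turned up to 0.15 rad against the stand. Plugged home, its origin lies at the socket's mouth.
- pointer_tip (a point): Point of the pointer's cone, 81 mm below its origin.
- stand: Fixed steel stand for the pointers, 188 mm (its x) by 56 mm (its y); its top plate is 105 mm above the floor with three 20 mm square holes in a row, 60 mm apart along its x (at -60, 0 and +60 mm). Origin: on the floor under its middle.
- round_pointer: Bystander: pointer with a round cap 28 mm across, 32 mm high, round shank and cone tip, in the stand. Origin: centre of the cap's underside.
- ball_pointer: Bystander: pointer with a round cap 28 mm across, 32 mm high, round shank and ball tip, in the stand. Origin: centre of the cap's underside.
- star_nut: Bystander: black plastic star nut, 62 mm across, 24 mm high, lying on the floor on the robot's side of the gauge. Origin: centre of its underside.
- screwdriver: Bystander: screwdriver lying on the floor beyond the gauge. Origin: underside of its middle.
- mark3 (a point): Third long mark, on the bar's top face at x = 150 mm of the gauge, 79 mm above the floor. Long marks (3 mm thick, across the whole bar) lie at x = 50, 100 and 150 mm, short ones every 10 mm; marks beyond the collar's near edge are hidden in the arm until drawn free. A dark locating hole in the floor at x = 372 mm is where the pointer stands at 150.
There are look-alikes about, which are no part of the job. What is shaped like the pointer but brown is not meant.

How it is judged:
By the outcome, as a careful person would: the job done as asked, in the order asked, and still so for the second after the job is handed in, while the arm keeps its last pose, push and grip.
It also fails if it takes over 54 s, if anything falls off the work surface, if the arm or the gripper's body presses on something with over 40 N, if the wrist force passes 120 N, or if a joint passes its speed limit or range.

## Working session

There is one attempt and no reset: what is moved stays moved. The work goes in short steps, Python scripts to look and compute and a shell command to move; the robot and the scene stay as the last step left them, time stands still between calls to the robot, and variables do not carry over. Pictures are saved under pics/ and viewed, and the job is handed in when it is done.

```bash
ls; mkdir -p pics; cat > h.py <<'E'
import numpy as np, cv2
from plant import readout, vision, r
def cap(n,f):
    c=vision.get_calibration(n); im=vision.capture(n); cv2.imwrite('pics/'+f+'.png',im)
    np.savez('pics/'+f+'.npz',K=c['intrinsics'],T=c['pose'],im=im); return im,c
def load(f):
    d=np.load('pics/'+f+'.npz'); return d['im'],d['K'],d['T']
def ray(K,T,u,v):
    K=np.array(K);T=np.array(T)
    p=np.linalg.solve(K,[u,v,1]); d=T[:3,:3]@np.array([p[0],-p[1],-p[2]]); return T[:3,3],d/np.linalg.norm(d)
def onz(K,T,u,v,z):
    o,d=ray(K,T,u,v); return o+d*(z-o[2])/d[2]
def proj(K,T,P):
    T=np.array(T); p=T[:3,:3].T@(np.array(P)-T[:3,3]); q=np.array(K)@np.array([p[0],-p[1],-p[2]]); return q[:2]/q[2]
E
python3 - <<'E'
from h import *
print(readout.get_state(), r.grasp_offset)
for n in ['scene','side','wrist']:
    im,c=cap(n,n+'0'); print(n,c)
E
```

```text
pics
{'time_s': 0.0, 'joints': array([ 8.11362545e+01,  2.05900355e+01,  6.34903412e-01, -1.82754076e-02,
       -7.01377007e+01, -1.65066590e+01]), 'qd': array([-0.06161932, -0.02452504,  0.07259143,  0.03536501,  0.13583227,
        0.1812665 ]), 'joint_torque': array([-2.68888016e-04, -5.82726502e+01,  2.93058944e+01,  6.99716717e+00,
        6.95528928e-03, -1.82381032e-04]), 'tcp_pos': array([0.28904461, 0.60944287, 0.22565289]), 'eef_rot': array([   6.02309766,   89.90559032, -109.35353005]), 'contact_force': array([ 0.6430349 , -0.39705136,  1.20477379]), 'moment': array([ 0.01396627,  0.03161937, -0.03487638]), 'gripper_width': 0.08743239250241253} 0.0188
scene {'intrinsics': array([[452.09314996,   0.        , 282.96828703],
       [  0.        , 452.09314996, 201.24558226],
       [  0.        ,   0.        ,   1.        ]]), 'pose': array([[-0.64609403, -0.55568016,  0.52324188,  1.13344048],
       [ 0.76324403, -0.46625081,  0.44729042,  0.55674747],
       [-0.00458846,  0.68835291,  0.72536143,  0.84605569],
       [ 0.        ,  0.        ,  0.        ,  1.        ]])
[... 160 characters left out ...]
  1.        ]]), 'pose': array([[-0.97306297,  0.14591849, -0.1784832 ,  0.44685301],
       [-0.23053431, -0.61069045,  0.75756921,  0.69373135],
       [ 0.00154537,  0.77830905,  0.62787948,  0.56981847],
       [ 0.        ,  0.        ,  0.        ,  1.        ]])}
wrist {'intrinsics': array([[289.85350359,   0.        , 277.09833645],
       [  0.        , 289.85350359, 210.78855266],
       [  0.        ,   0.        ,   1.        ]]), 'pose': array([[-0.42912864,  0.85896013,  0.27934943,  0.36392242],
       [-0.90324103, -0.40879468, -0.1305471 ,  0.57144146],
       [ 0.0020618 , -0.30834137,  0.95127354,  0.38541586],
       [ 0.        ,  0.        ,  0.        ,  1.        ]])}
```

View pics/scene0.png

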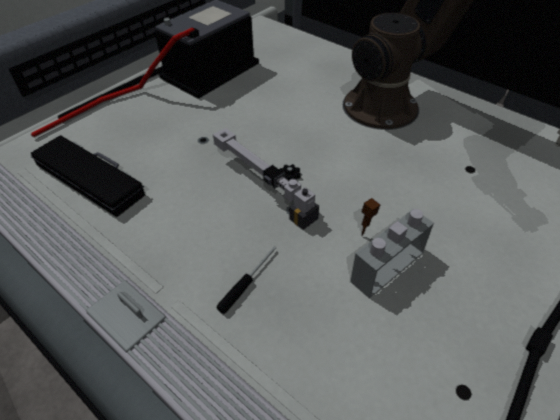

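View pics/side0.png

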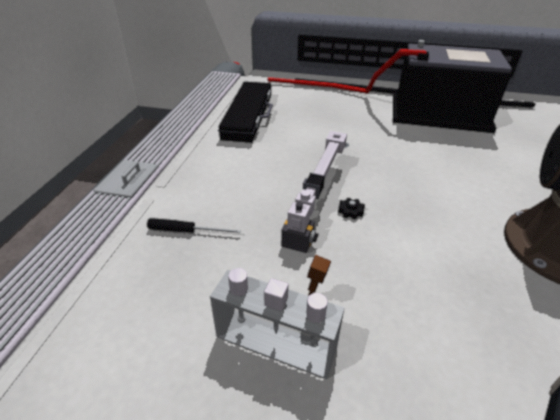

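View pics/wrist0.png

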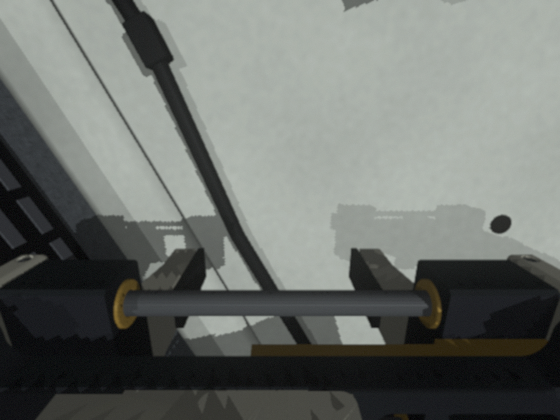

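The square cap is the middle one in the stand, at scene (397,230) and side (276,293). The gauge head is at scene (222,138) and side (338,138). I'll zoom in to get exact pixels.

```bash
python3 - <<'E'
from h import *
def crop(f,x0,y0,x1,y1,s,o):
    im=load(f)[0][y0:y1,x0:x1]; im=cv2.resize(im,None,fx=s,fy=s,interpolation=cv2.INTER_CUBIC)
    im=cv2.convertScaleAbs(im,alpha=1.3,beta=10)
    cv2.imwrite('pics/'+o+'.png',im)
crop('side0',200,250,350,375,5,'c_side_stand')
crop('scene0',335,190,445,300,5,'c_scene_stand')
crop('side0',270,125,370,255,4.5,'c_side_g')
crop('scene0',190,120,330,235,5,'c_scene_g')
E
```

```text
(no output)
```

View pics/c_side_stand.png

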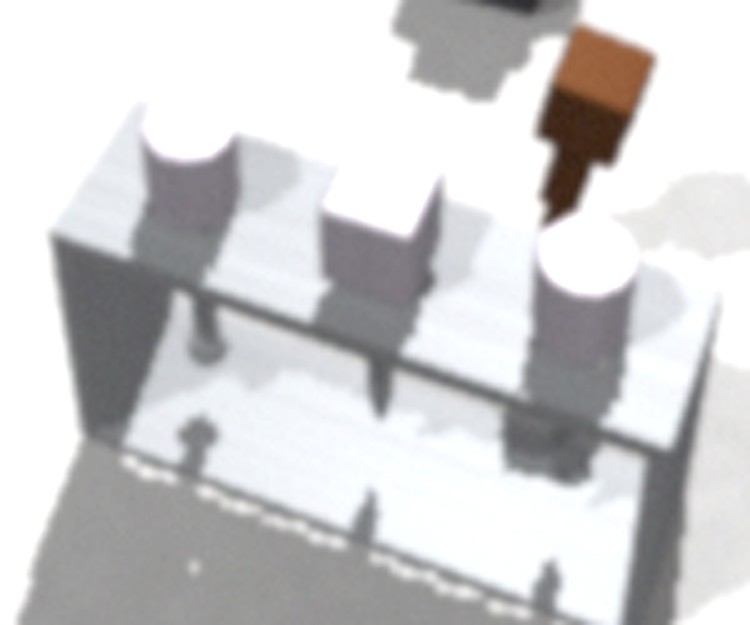

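View pics/c_scene_stand.png

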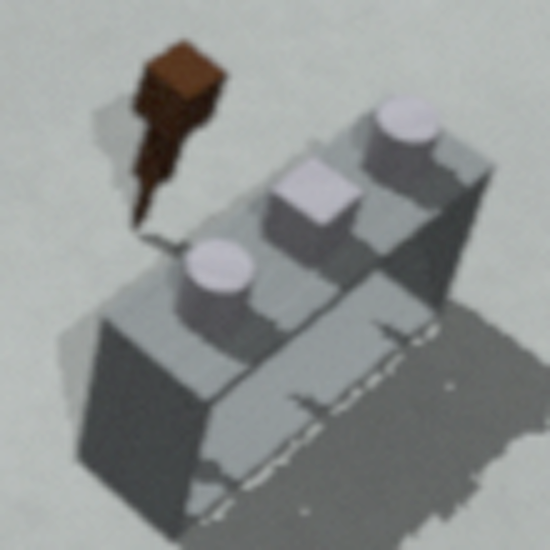

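View pics/c_side_g.png

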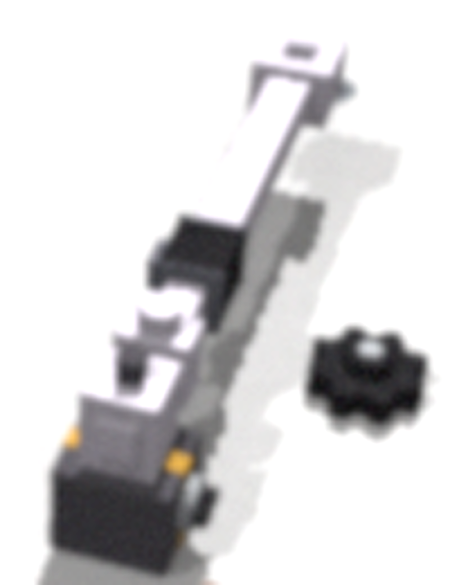

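View pics/c_scene_g.png

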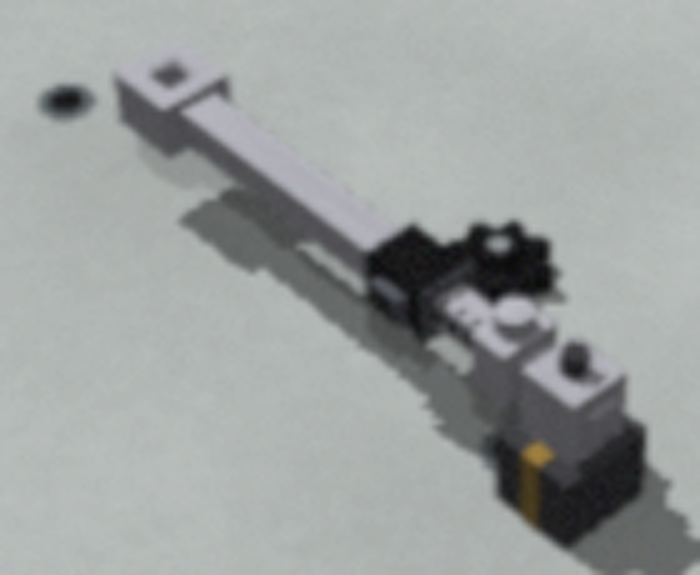

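```bash
python3 - <<'E'
from h import *
I,K,T=load('scene0'); I2,K2,T2=load('side0')
S=lambda x,y:(335+x/5,190+y/5); G=lambda x,y:(190+x/5,120+y/5)
def p(n,uv,z,K=K,T=T): print(n,np.round(onz(K,T,*uv,z),4))
p('sq',S(317,190),.137); p('r1',S(219,264),.137); p('r2',S(408,120),.137)
for c in [(315,157),(362,192),(318,222),(272,190)]: p('sqc',S(*c),.137)
for c in [(104,318),(208,403),(495,167),(385,90)]: p('st',S(*c),.105)
p('hole',G(67,100),0); p('socket',G(170,74),.087)
for c in [(115,77),(167,109),(229,80),(180,50)]: p('head',G(*c),.087)
for c in [(368,262),(428,292),(473,264),(412,226)]: p('coll',G(*c),.087)
p('nut',G(500,260),.024); p('brown',S(185,68),.05)
s=lambda x,y:(200+x/5,250+y/5); g=lambda x,y:(270+x/4.5,125+y/4.5)
p('side sq',(276.5,292),.137,K2,T2); 
p('side sock',g(300,50),.087,K2,T2)
E
```

```text
sq [0.5278 0.349  0.137 ]
r1 [0.5865 0.3389 0.137 ]
r2 [0.4696 0.3586 0.137 ]
sqc [0.5127 0.3392 0.137 ]
sqc [0.517  0.3636 0.137 ]
sqc [0.5424 0.3579 0.137 ]
sqc [0.5397 0.3349 0.137 ]
st [0.6157 0.3081 0.105 ]
st [0.6241 0.3628 0.105 ]
st [0.4399 0.3916 0.105 ]
st [0.4302 0.333  0.105 ]
hole [ 0.4837 -0.3074 -0.    ]
socket [ 0.4997 -0.1923  0.087 ]
head [ 0.5205 -0.2132  0.087 ]
head [ 0.5217 -0.1723  0.087 ]
head [ 0.483  -0.1643  0.087 ]
head [ 0.4814 -0.2031  0.087 ]
coll [ 0.5418 -0.0112  0.087 ]
coll [0.539  0.0255 0.087 ]
coll [0.5096 0.0294 0.087 ]
coll [ 0.5079 -0.012   0.087 ]
nut [ 0.4462 -0.0053  0.024 ]
brown [0.4271 0.2355 0.05  ]
side sq [0.5242 0.3546 0.137 ]
side sock [ 0.4979 -0.1954  0.087 ]
```

```bash
cat >> h.py <<'E'
from scipy.spatial.transform import Rotation as Ro
def st():
    s=readout.get_state(); R=Ro.from_euler('xyz',s['eef_rot'],degrees=True).as_matrix(); j=R[:,2]
    print('t',round(s['time_s'],2),'tcp',np.round(s['tcp_pos'],4),'jawyaw',round(np.degrees(np.arctan2(j[1],j[0])),2),'app',np.round(R[:,0],3),'F',np.round(s['contact_force'],1),'M',np.round(s['moment'],2),'w',round(s['gripper_width']*1e3,1),'j',np.round(s['joints'],1)); return s
E
python3 -c "from h import *; st()"
```

```text
t 0.15 tcp [0.2891 0.6096 0.2258] jawyaw -115.37 app [-0.    -0.001 -1.   ] F [ 0.1  0.  -0.4] M [-0.06 -0.01  0.06] w 88.0 j [ 81.1  20.6   0.6  -0.  -70.1 -16.5]
```

```bash
python3 -m handwheel '[[[0.7,-0.75,0,0.97],[0.8,-0.85,0,0.97],[0.8,-0.85,0,0.97],[0.8,-0.85,0,0],[0.8,-0.85,0,0],[0.8,-0.85,0,0],[0.75,-0.8,0,0],[0.4,-0.5,0,0]]]' 87; python3 - <<'E'
from h import *
st(); im,c=cap('wrist','wrist1')
I,K,T=load('wrist1'); print(proj(K,T,[.527,.351,.137]))
E
```

```text
time_s: 0.95
tcp_pos: [0.5261, 0.3497, 0.2223]
eef_rot: [-14.0, 89.7, -113.7]
contact_force: [0.1, 1.0, -0.2]
gripper_width: 0.0872
t 0.95 tcp [0.5261 0.3497 0.2223] jawyaw -99.76 app [-0.002 -0.005 -1.   ] F [ 0.1  1.  -0.2] M [ 0.03  0.01 -0.01] w 87.2 j [ 51.3  16.8  -5.3   0.1 -68.2  28.9]
[272.12841094 213.97262291]
```

View pics/wrist1.png

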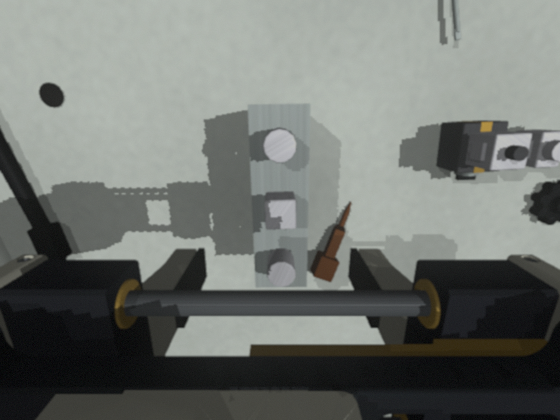

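```bash
python3 - <<'E'
from h import *
st(); cap('wrist','wrist2'); st()
I,K,T=load('wrist2'); print(proj(K,T,[.527,.351,.137]))
c=I[90:300,220:350]; cv2.imwrite('pics/w2c.png',cv2.resize(c,None,fx=2.8,fy=2.8,interpolation=cv2.INTER_CUBIC))
I,K,T=load('scene0'); c=I[190:300,335:445]; 
E
```

```text
t 1.0 tcp [0.5273 0.3475 0.2222] jawyaw -99.84 app [-0.002 -0.006 -1.   ] F [ 0.5 -1.5  0.2] M [-0.21 -0.17 -0.02] w 87.3 j [ 51.1  16.8  -5.3   0.1 -68.2  29. ]
t 1.05 tcp [0.5262 0.3492 0.2222] jawyaw -99.88 app [-0.003 -0.006 -1.   ] F [0.1 0.2 0.3] M [ 0.03  0.   -0.02] w 86.9 j [ 51.3  16.8  -5.3   0.1 -68.2  28.8]
[269.85782107 215.71144258]
```

View pics/w2c.png

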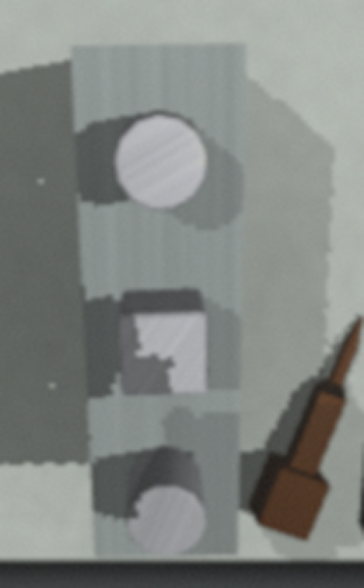

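```bash
python3 - <<'E'
from h import *
I,K,T=load('wrist2')
W=lambda x,y:(220+x/2.8,90+y/2.8)
print(np.round(T,4))
for c in [(161,160),(164,353),(168,520),(121,313),(206,313),(208,393),(121,393)]: print(c,np.round(onz(K,T,*W(*c),.137),4))
for c in [(72,45),(244,45),(238,553),(94,553)]: print('plate',np.round(onz(K,T,*W(*c),.105),4))
I,K,T=load('scene0');I2,K2,T2=load('side0')
# side: cap masks
for n,(u,v) in dict(a=(237.7,277.5),sq=(276.5,292),b=(317.4,301.5)).items(): print(n,np.round(onz(K2,T2,u,v,.137),4))
print([np.round(proj(K2,T2,[x,y,.137]),1) for x,y in [(.5278,.349),(.5865,.3389),(.4696,.3586)]])
c=I2[260:330,220:340]; cv2.imwrite('pics/s0c.png',cv2.resize(c,None,fx=6,fy=6,interpolation=cv2.INTER_CUBIC))
E
```

```text
[[-0.1715  0.9363  0.3064  0.6093]
 [-0.9852 -0.1652 -0.0467  0.3318]
 [ 0.0069 -0.3098  0.9508  0.3818]
 [ 0.      0.      0.      1.    ]]
(161, 160) [0.585 0.334 0.137]
(164, 353) [0.5253 0.3434 0.137 ]
(168, 520) [0.4655 0.3523 0.137 ]
(121, 313) [0.5408 0.3544 0.137 ]
(206, 313) [0.5361 0.3281 0.137 ]
(208, 393) [0.5093 0.3317 0.137 ]
(121, 393) [0.5142 0.3595 0.137 ]
plate [0.6225 0.3562 0.105 ]
plate [0.613  0.3018 0.105 ]
plate [0.4273 0.3304 0.105 ]
plate [0.4373 0.3861 0.105 ]
a [0.584  0.3421 0.137 ]
sq [0.5242 0.3546 0.137 ]
b [0.4671 0.3574 0.137 ]
[array([274.9, 288.4]), array([236.7, 275.5]), array([315.4, 301.8])]
```

View pics/s0c.png

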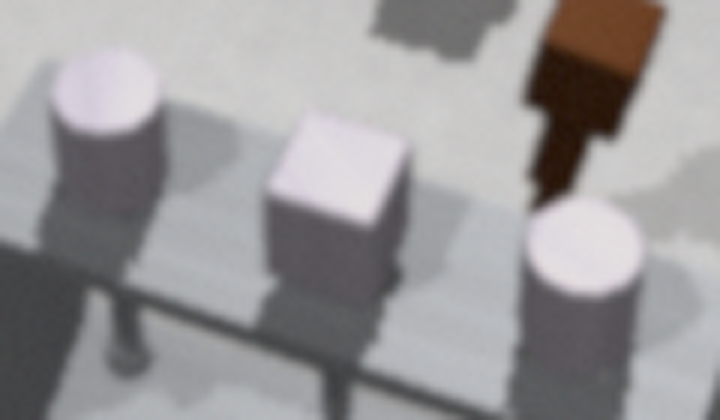

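Scene and side agree on the cap at about (0.526, 0.348), and the wrist view is within 6 mm of that. The cap faces are at yaw about -100°, which matches the jaws. Descending.

```bash
python3 -m handwheel '[[[0,-0.03,-0.8,0],[0,0,-0.8,0],[0,0,-0.5,0],[0,0,0,0]]]'; python3 - <<'E'
from h import *
st(); cap('side','side3')
I,K,T=load('side3'); c=I[180:340,200:370]; cv2.imwrite('pics/s3c.png',cv2.resize(c,None,fx=4,fy=3.7,interpolation=cv2.INTER_CUBIC))
E
```

```text
time_s: 1.45
tcp_pos: [0.5264, 0.3476, 0.1363]
eef_rot: [-10.4, 89.8, -110.4]
contact_force: [0.5, -0.2, 0.1]
gripper_width: 0.0869
t 1.45 tcp [0.5264 0.3476 0.1363] jawyaw -100.03 app [-0.001 -0.004 -1.   ] F [ 0.5 -0.2  0.1] M [-0.08  0.1   0.03] w 86.9 j [ 51.2  20.5 -11.9   0.1 -57.8  28.7]
```

View pics/s3c.png

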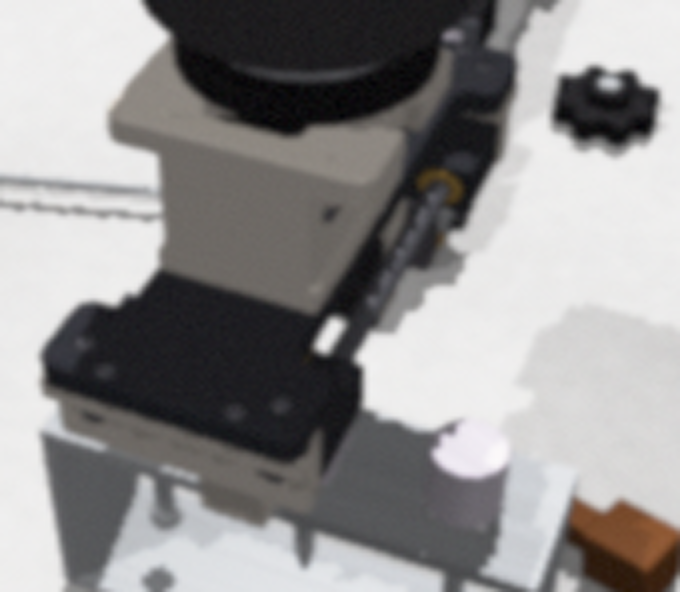

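```bash
python3 -m handwheel '[[[0,0,-0.6,0],[0,0,-0.03,0],[0,0,0,0]]]'; python3 -c "from h import *; st()"; python3 -m handwheel '[[[0,0,0,0],[0,0,0,0],[0,0,0,0],[0,0,0,0],[0,0,0,0],[0,0,0,0],[0,0,0,0]]]' 15 30;  python3 -c "from h import *; st()"
```

```text
time_s: 1.8
tcp_pos: [0.5286, 0.351, 0.1169]
eef_rot: [108.0, 89.7, 8.1]
contact_force: [0.9, 0.0, 0.2]
gripper_width: 0.0868
t 1.8 tcp [0.5286 0.351  0.1169] jawyaw -99.87 app [ 0.005  0.001 -1.   ] F [0.9 0.  0.2] M [ 0.05 -0.05  0.02] w 86.8 j [ 51.3  21.6 -13.1   0.2 -55.1  28.7]
time_s: 2.5
tcp_pos: [0.5301, 0.3526, 0.1225]
eef_rot: [127.4, 89.4, 27.6]
contact_force: [-0.5, -2.8, 1.2]
gripper_width: 0.0366
t 2.5 tcp [0.5301 0.3526 0.1225] jawyaw -99.81 app [ 0.009  0.005 -1.   ] F [-0.5 -2.8  1.2] M [-0.82  0.24 -0.02] w 36.6 j [ 51.3  21.3 -12.8   0.3 -55.4  28.7]
```

```bash
python3 -m handwheel '[[[-0.07,-0.11,-0.25,0],[0,0,-0.05,0],[0,0,0,0]]]' 15 30;  python3 -c "from h import *; st()"
```

```text
time_s: 2.8
tcp_pos: [0.5276, 0.3482, 0.1123]
eef_rot: [127.6, 89.2, 27.8]
contact_force: [0.4, 0.8, 0.1]
gripper_width: 0.0279
t 2.8 tcp [0.5276 0.3482 0.1123] jawyaw -99.76 app [ 0.012  0.006 -1.   ] F [0.4 0.8 0.1] M [ 0.31 -0.16  0.03] w 27.9 j [ 51.3  21.4 -14.2   0.4 -53.7  28.7]
```

```bash
python3 -m handwheel '[[[0,0,0.4,0],[0,0,0.9,0],[0,0,0.9,0],[0,0,0.9,0],[0,0,0.2,0.5]]]';  python3 -c "from h import *; st()"; python3 -m handwheel '[[[-0.05,-0.6,0,0],[-0.05,-0.97,0,0],[-0.05,-0.97,0,0],[-0.05,-0.97,0,0],[-0.05,-0.97,0,0],[-0.05,-0.97,0,0],[-0.05,-0.97,0,0],[-0.05,-0.97,0,0]]]';  python3 -c "from h import *; st()"
```

```text
time_s: 3.3
tcp_pos: [0.5237, 0.3449, 0.2411]
eef_rot: [71.1, 89.8, -26.3]
contact_force: [0.0, 1.1, -2.2]
gripper_width: 0.0277
t 3.3 tcp [0.5237 0.3449 0.2411] jawyaw -97.34 app [ 0.003 -0.001 -1.   ] F [ 0.   1.1 -2.2] M [ 0.03 -0.1   0.03] w 27.7 j [ 51.3  15.5  -4.6   0.2 -69.8  31.3]
time_s: 4.1
tcp_pos: [0.4998, 0.0384, 0.2323]
eef_rot: [-61.6, 89.6, -158.8]
contact_force: [0.6, -0.0, -2.0]
gripper_width: 0.0278
t 4.1 tcp [0.4998 0.0384 0.2323] jawyaw -97.18 app [-0.007 -0.003 -1.   ] F [ 0.6 -0.  -2. ] M [-0.   -0.24  0.03] w 27.8 j [ 26.9   4.  -19.9  -0.  -66.4  56. ]
```

```bash
python3 -m handwheel '[[[0,-0.97,0.05,0],[0,-0.97,0.05,0],[0,-0.97,0,0],[0,-0.97,0,0],[0,-0.95,0,0],[0,-0.8,0,0],[0,0,0,0]]]';  python3 - <<'E'
from h import *
st(); cap('side','side4'); cap('scene','scene4'); cap('wrist','wrist4'); st()
for n,(x0,y0,x1,y1) in dict(side4=(270,40,420,180),scene4=(150,50,290,190)).items():
    c=load(n)[0][y0:y1,x0:x1]; cv2.imwrite(f'pics/{n}c.png',cv2.resize(c,None,fx=4.2,fy=4.2,interpolation=cv2.INTER_CUBIC))
E
```

```text
time_s: 4.8
tcp_pos: [0.4885, -0.2019, 0.228]
eef_rot: [-80.5, 89.0, -178.2]
contact_force: [-0.9, 0.7, -2.2]
gripper_width: 0.0279
t 4.8 tcp [ 0.4885 -0.2019  0.228 ] jawyaw -97.69 app [-0.017 -0.001 -1.   ] F [-0.9  0.7 -2.2] M [-0.   -0.06  0.  ] w 27.9 j [ -1.1   7.2 -16.9   0.1 -66.8  83.4]
t 4.95 tcp [ 0.4891 -0.1989  0.2285] jawyaw -97.54 app [-0.017 -0.    -1.   ] F [ 0.5  0.5 -1. ] M [ 0.01 -0.09  0.  ] w 27.6 j [ -0.8   7.2 -16.9   0.  -66.8  83.3]
```

View pics/side4c.png

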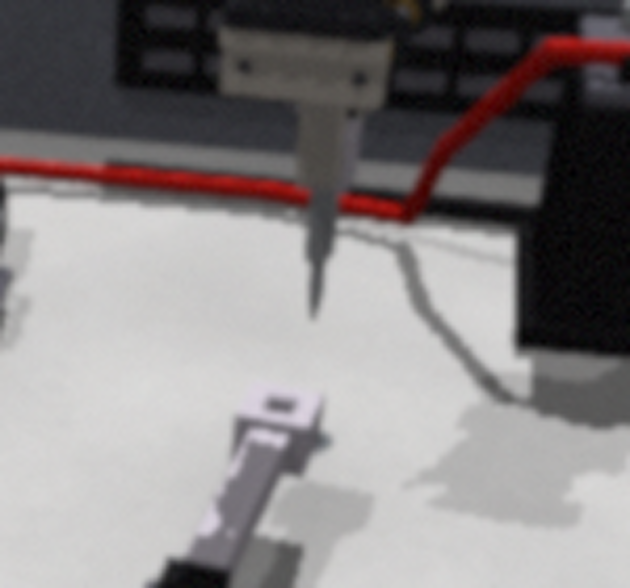

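View pics/scene4c.png

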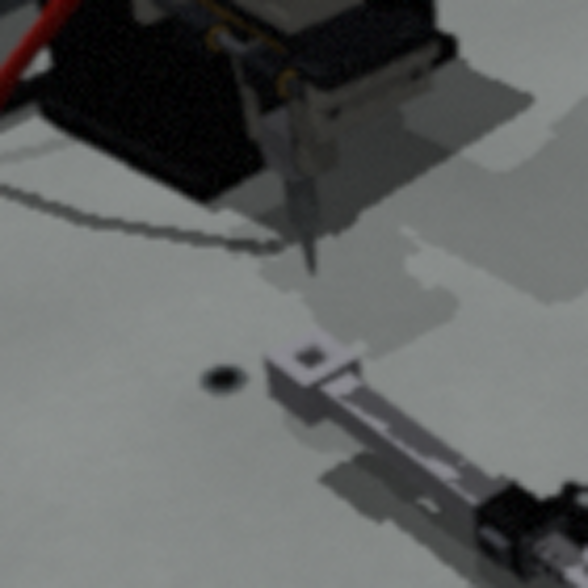

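View pics/wrist4.png

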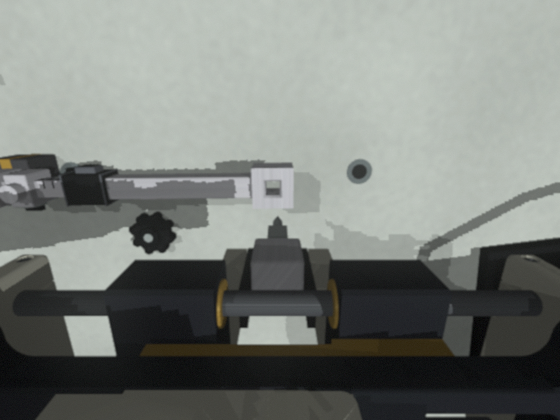

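```bash
cat >> h.py <<'E'
def tri(obs):
    A=np.zeros((3,3));b=np.zeros(3);L=[]
    for f,u,v in obs:
        _,K,T=load(f); o,d=ray(K,T,u,v); M=np.eye(3)-np.outer(d,d); A+=M;b+=M@o;L.append((o,M))
    P=np.linalg.solve(A,b); return np.round(P,4),[round(float(np.linalg.norm(M@(P-o)))*1e3,1) for o,M in L]
E
python3 - <<'E'
from h import *
I,_,_=load('wrist4'); c=I[140:260,230:330]; cv2.imwrite('pics/w4c.png',cv2.resize(c,None,fx=5,fy=5,interpolation=cv2.INTER_CUBIC))
c=I[140:240,40:300]; cv2.imwrite('pics/w4d.png',cv2.resize(c,None,fx=3,fy=3,interpolation=cv2.INTER_CUBIC))
print('tip',tri([('side4',344.8,115.7),('scene4',224.5,115)]),tri([('side4',344.8,115.7),('scene4',224.5,115),('wrist4',277.5,219)]))
print('sock',tri([('side4',336.9,136.2),('scene4',224.3,134.3)]),tri([('side4',336.9,136.2),('scene4',224.3,134.3),('wrist4',272.5,186.5)]))
E
```

```text
tip (array([ 0.4846, -0.1982,  0.1416]), [1.0, 1.0]) (array([ 0.4831, -0.201 ,  0.1402]), [1.5, 1.7, 1.5])
sock (array([ 0.4974, -0.1935,  0.0873]), [0.5, 0.5]) (array([ 0.4971, -0.1975,  0.0848]), [0.9, 2.4, 2.0])
```

View pics/w4c.png

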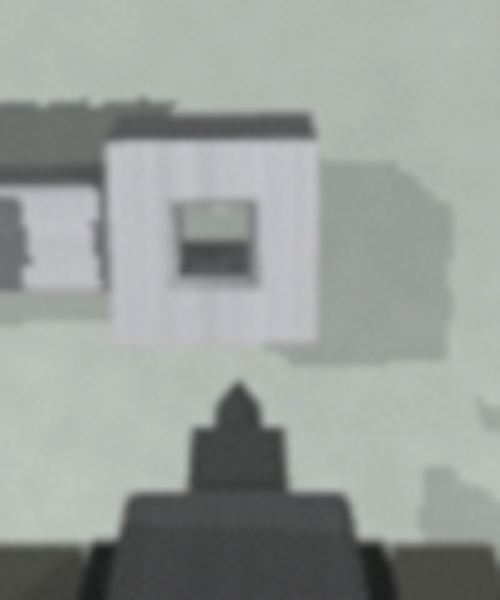

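View pics/w4d.png

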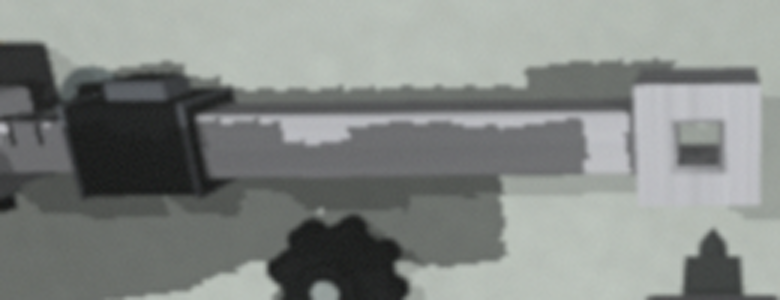

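```bash
python3 - <<'E'
from h import *
_,K,T=load('wrist4'); print('wrist tip',onz(K,T,277.6,216.4,.1402),'sock',onz(K,T,273,188.4,.087))
W=lambda x,y:(230+x/5,140+y/5)
for c in [(105,140),(318,140),(318,340),(112,340)]: print(onz(K,T,*W(*c),.087).round(4))
print('tip',tri([('side4',344.8,115.7),('scene4',224.5,115),('wrist4',277.6,216.4)]))
print('sock',tri([('side4',336.9,136.2),('scene4',224.3,134.3),('wrist4',273,188.4)]))
E
```

```text
wrist tip [ 0.48425141 -0.20221044  0.1402    ] sock [ 0.49703252 -0.19922013  0.087     ]
[ 0.5217 -0.1796  0.087 ]
[ 0.5158 -0.2234  0.087 ]
[ 0.4723 -0.2184  0.087 ]
[ 0.4783 -0.174   0.087 ]
tip (array([ 0.4839, -0.2012,  0.1399]), [1.2, 1.8, 1.0])
sock (array([ 0.4963, -0.1978,  0.0847]), [1.3, 2.1, 1.3])
```

```bash
python3 -m handwheel '[[[0.3,0.09,-0.3,0],[0,0,-0.4,0],[0,0,-0.3,0],[0,0,0,0]]]';  python3 - <<'E'
from h import *
st(); cap('side','side5'); cap('scene','scene5'); cap('wrist','wrist5'); st()
O=[]
for n,(x0,y0,x1,y1) in dict(side5=(290,80,390,170),scene5=(180,70,280,160),wrist5=(230,140,330,230)).items():
    c=load(n)[0][y0:y1,x0:x1]; c=cv2.resize(c,(500,450),interpolation=cv2.INTER_CUBIC)
    cv2.imwrite(f'pics/{n}c.png',c)
E
```

```text
time_s: 5.35
tcp_pos: [0.5025, -0.1914, 0.1852]
eef_rot: [-85.4, 89.1, 177.3]
contact_force: [-0.7, 0.0, -2.0]
gripper_width: 0.0279
t 5.35 tcp [ 0.5025 -0.1914  0.1852] jawyaw -97.32 app [-0.016  0.001 -1.   ] F [-0.7  0.  -2. ] M [-0.03  0.01 -0.01] w 27.9 j [  0.   10.  -19.4  -0.  -61.5  82.7]
t 5.5 tcp [ 0.5036 -0.1922  0.1876] jawyaw -97.33 app [-0.013 -0.    -1.   ] F [ 0.6  0.3 -1.4] M [-0.02 -0.05  0.02] w 28.0 j [ -0.    9.9 -19.2   0.  -61.6  82.7]
```

View pics/side5c.png

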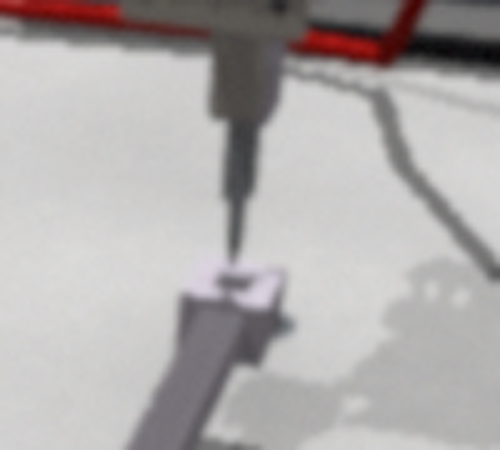

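View pics/scene5c.png

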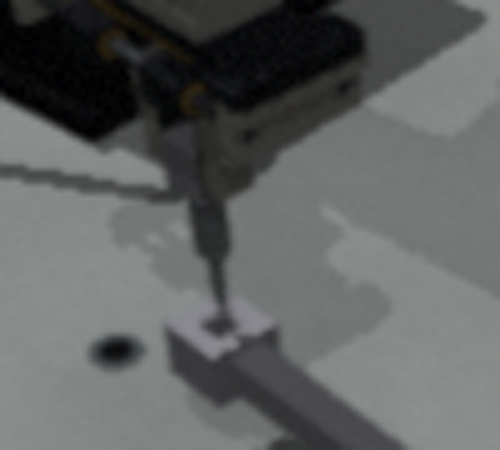

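View pics/wrist5c.png

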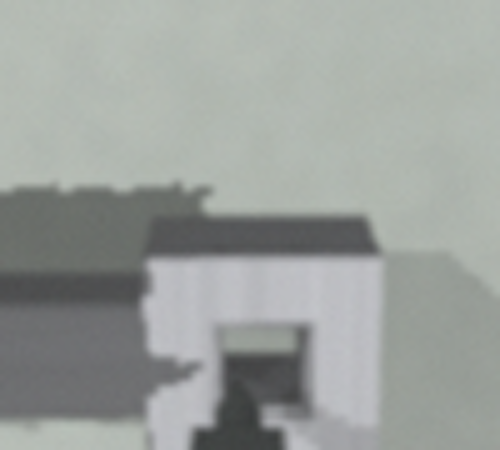

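```bash
python3 - <<'E'
from h import *
z=.0985
for n,t,s in [('wrist5',(277.6,215.6),(282.6,214.2)),('side5',(336.6,132.4),(337.4,136.2)),('scene5',(224.4,132.4),(224.2,135))]:
    _,K,T=load(n); a=onz(K,T,*t,z);b=onz(K,T,*s,.087); print(n,a.round(4),b.round(4),(b-a).round(4))
print('tip',tri([('side5',336.6,132.4),('scene5',224.4,132.4)]),tri([('side5',336.6,132.4),('scene5',224.4,132.4),('wrist5',277.6,215.6)]))
E
```

```text
wrist5 [ 0.4998 -0.1945  0.0985] [ 0.4965 -0.1989  0.087 ] [-0.0033 -0.0044 -0.0115]
side5 [ 0.4989 -0.193   0.0985] [ 0.4961 -0.1954  0.087 ] [-0.0029 -0.0024 -0.0115]
scene5 [ 0.5014 -0.1875  0.0985] [ 0.5    -0.1913  0.087 ] [-0.0014 -0.0038 -0.0115]
tip (array([ 0.4995, -0.1896,  0.0985]), [1.7, 1.7]) (array([ 0.4987, -0.1933,  0.0962]), [1.9, 2.6, 1.2])
```

```bash
python3 -m handwheel '[[[-0.05,-0.09,-0.1,0],[0,0,-0.4,0],[0,0,-0.4,0],[0,0,-0.15,0]]]';  python3 - <<'E'
from h import *
st(); cap('side','side6'); st(); cap('scene','scene6'); cap('wrist','wrist6'); st()
for n,(x0,y0,x1,y1) in dict(side6=(290,80,390,170),scene6=(180,70,280,160),wrist6=(230,160,330,250)).items():
    c=load(n)[0][y0:y1,x0:x1]; c=cv2.resize(c,(500,450),interpolation=cv2.INTER_CUBIC)
    cv2.imwrite(f'pics/{n}c.png',c)
E
```

```text
time_s: 5.9
tcp_pos: [0.5036, -0.1965, 0.1477]
eef_rot: [-72.1, 89.7, -169.3]
contact_force: [-0.5, -0.3, -2.3]
gripper_width: 0.0276
t 5.9 tcp [ 0.5036 -0.1965  0.1477] jawyaw -97.28 app [-0.005 -0.001 -1.   ] F [-0.5 -0.3 -2.3] M [-0.07  0.   -0.02] w 27.6 j [ -0.5  11.9 -22.4   0.1 -55.9  83.2]
t 5.95 tcp [ 0.5034 -0.1965  0.1474] jawyaw -97.28 app [-0.006 -0.001 -1.   ] F [ 0.1 -0.2 -3. ] M [-0.02  0.1  -0.01] w 27.9 j [ -0.5  12.  -22.5   0.1 -55.9  83.2]
t 6.05 tcp [ 0.5041 -0.1966  0.1488] jawyaw -97.26 app [-0.005 -0.001 -1.   ] F [-1.4  0.4 -2.5] M [-0.01  0.52 -0.03] w 27.7 j [ -0.5  11.9 -22.3   0.1 -56.   83.2]
```

View pics/side6c.png

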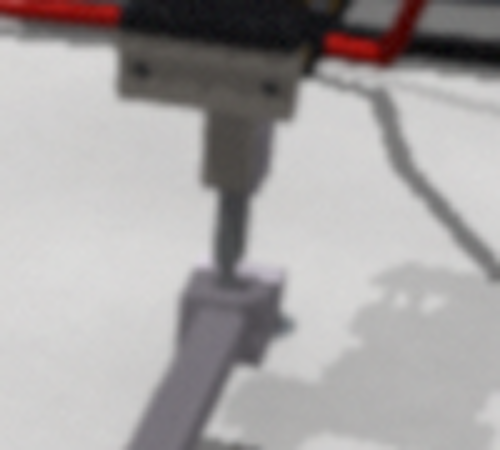

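View pics/scene6c.png

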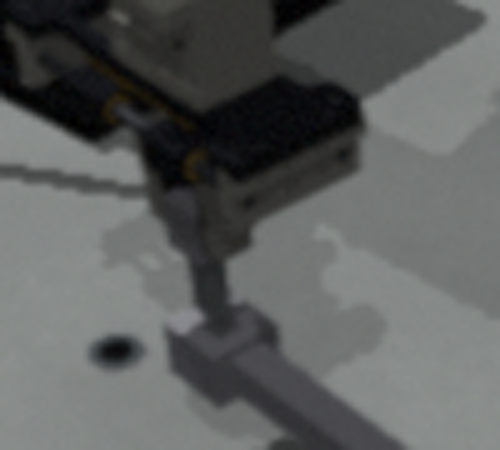

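View pics/wrist6c.png

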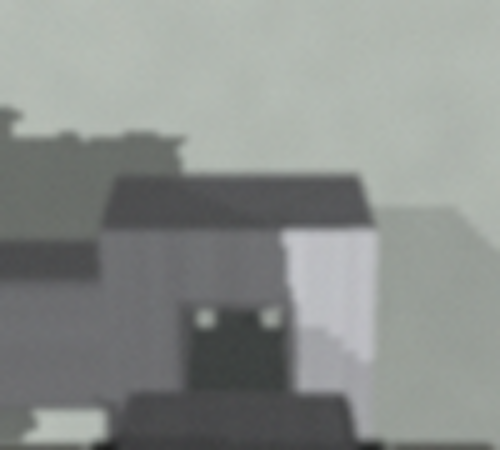

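```bash
python3 - <<'E'
from h import *
_,K,T=load('wrist6')
h=onz(K,T,278,221,.087); 
for r in (224,225,226): print(onz(K,T,278,r,.1007).round(4), h.round(4))
c=load('wrist6')[0][205:245,255:305]; cv2.imwrite('pics/a.png',cv2.resize(c,None,fx=12,fy=12,interpolation=cv2.INTER_NEAREST))
E
```

```text
[ 0.5084 -0.2004  0.1007] [ 0.5058 -0.2001  0.087 ]
[ 0.5076 -0.2003  0.1007] [ 0.5058 -0.2001  0.087 ]
[ 0.5068 -0.2002  0.1007] [ 0.5058 -0.2001  0.087 ]
```

View pics/a.png

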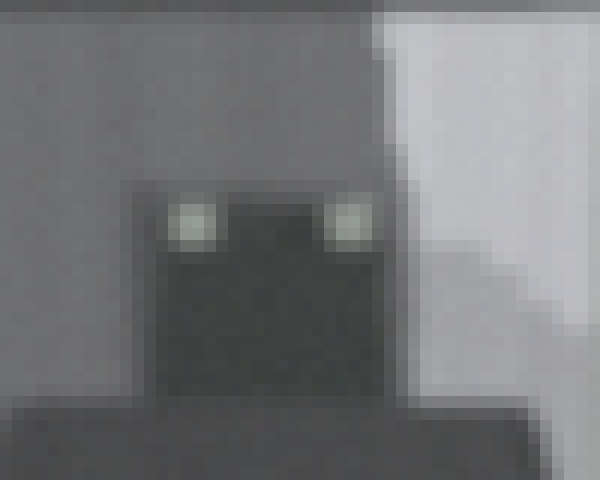

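Laterally the shank is centred. It sits 3–4 mm too far in +x in both the wrist and side views, so I'll correct that and start the entry.

```bash
python3 -m handwheel '[[[-0.08,0.01,0,0],[0,0,-0.15,0],[0,0,0,0]]]';  python3 - <<'E'
from h import *
st(); cap('wrist','wrist7'); st(); cap('side','side7')
c=load('wrist7')[0][195:245,245:310]; cv2.imwrite('pics/a7.png',cv2.resize(c,None,fx=10,fy=10,interpolation=cv2.INTER_NEAREST))
c=load('side7')[0][100:150,315:365]; cv2.imwrite('pics/b7.png',cv2.resize(c,None,fx=10,fy=10,interpolation=cv2.INTER_CUBIC))
E
```

```text
time_s: 6.35
tcp_pos: [0.5018, -0.1964, 0.1445]
eef_rot: [-29.2, 89.9, -126.4]
contact_force: [-0.4, -0.2, -2.9]
gripper_width: 0.0274
t 6.35 tcp [ 0.5018 -0.1964  0.1445] jawyaw -97.26 app [-0.001 -0.002 -1.   ] F [-0.4 -0.2 -2.9] M [-0.02  0.01 -0.03] w 27.4 j [ -0.4  11.8 -23.1   0.1 -55.1  83.1]
t 6.4 tcp [ 0.5021 -0.1965  0.145 ] jawyaw -97.24 app [-0.001 -0.002 -1.   ] F [ 0.7 -0.5 -2. ] M [-0.07 -0.08 -0.04] w 28.2 j [ -0.4  11.8 -23.    0.1 -55.2  83.1]
```

View pics/a7.png

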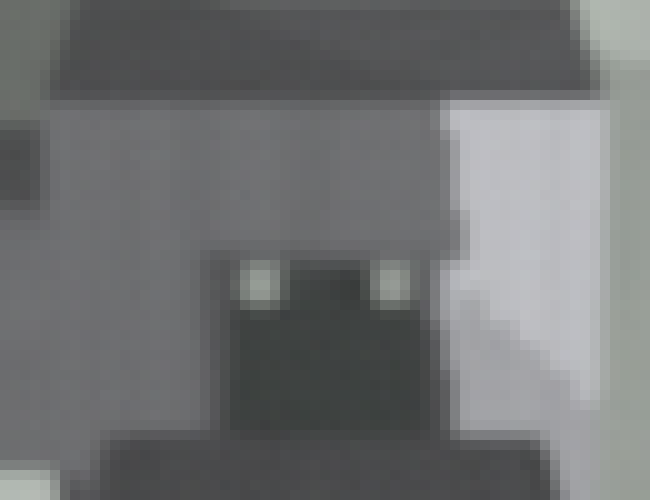

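View pics/b7.png

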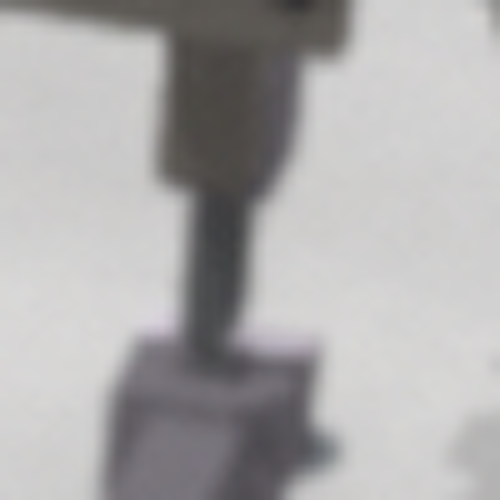

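```bash
python3 - <<'E'
from h import *
_,K,T=load('wrist7')
print(onz(K,T,277.6,226,.0974)-[.007,0,0], onz(K,T,277.9,219.8,.087)-[.0098,0,0])
E
```

```text
[ 0.49825147 -0.1997998   0.0974    ] [ 0.49668242 -0.20024008  0.087     ]
```

```bash
python3 -m handwheel '[[[-0.05,0,-0.2,0],[0,0,-0.25,0],[0,0,-0.2,0]]]';  python3 - <<'E'
from h import *
st(); cap('wrist','wrist8'); st(); cap('side','side8')
c=load('wrist8')[0][195:245,245:310]; cv2.imwrite('pics/a8.png',cv2.resize(c,None,fx=10,fy=10,interpolation=cv2.INTER_NEAREST))
E
```

```text
time_s: 6.75
tcp_pos: [0.5, -0.1967, 0.1186]
eef_rot: [18.9, 89.9, -78.4]
contact_force: [-0.6, 1.0, -1.7]
gripper_width: 0.0279
t 6.75 tcp [ 0.5    -0.1967  0.1186] jawyaw -97.23 app [ 0.001 -0.002 -1.   ] F [-0.6  1.  -1.7] M [0.01 0.01 0.  ] w 27.9 j [ -0.5  13.2 -25.2   0.2 -51.5  83.1]
t 6.8 tcp [ 0.4994 -0.1965  0.1172] jawyaw -97.25 app [-0.001 -0.002 -1.   ] F [-1.1 -0.1 -2.5] M [ 0.01  0.21 -0.  ] w 27.9 j [ -0.5  13.3 -25.3   0.1 -51.5  83.1]
```

View pics/a8.png

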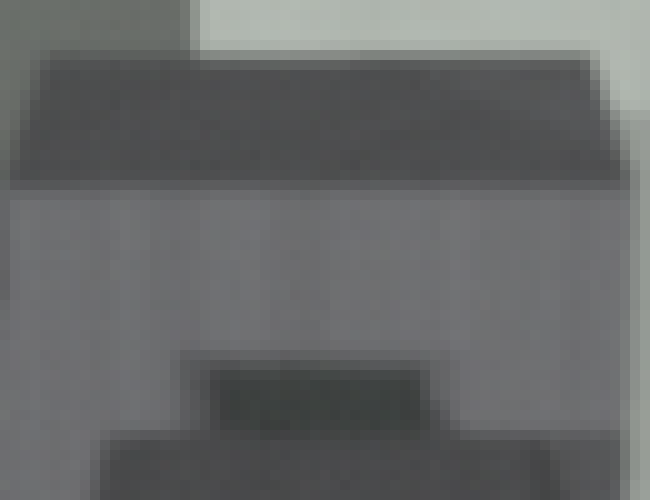

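The shank is 17 mm into the socket with no side force. Pressing it home.

```bash
python3 -m handwheel '[[[0,0,-0.3,0],[0,0,-0.25,0],[0,0,-0.1,0]]]'; python3 -c "from h import *; st()"
```

```text
time_s: 7.15
tcp_pos: [0.5003, -0.1973, 0.0933]
eef_rot: [-0.2, 89.8, -97.4]
contact_force: [-15.1, 8.2, 47.9]
gripper_width: 0.028
t 7.15 tcp [ 0.5003 -0.1973  0.0933] jawyaw -97.13 app [-0.001 -0.004 -1.   ] F [-15.1   8.2  47.9] M [ 2.87  5.6  -0.03] w 28.0 j [ -0.4  15.  -26.8   0.3 -48.2  83.1]
```

```bash
python3 -m handwheel '[[[0,0,0.02,0],[0,0,0,0]]]'; python3 -m handwheel '[[[0,0,0,0],[0,0,0,0]]]' 60 ; python3 -c "from h import *; st()"; python3 -m handwheel '[[[0,0,0,0],[0,0,0.2,0],[0,0,0.8,0],[0,0,0.9,0],[0,0,0.9,0]]]'; python3 - <<'E'
from h import *
st(); cap('side','side9'); cap('wrist','wrist9'); cap('scene','scene9'); st()
for n,(x0,y0,x1,y1) in dict(side9=(270,110,390,220),scene9=(180,90,300,200)).items():
    c=load(n)[0][y0:y1,x0:x1]; cv2.imwrite(f'pics/{n}c.png',cv2.resize(c,None,fx=5,fy=5,interpolation=cv2.INTER_CUBIC))
E
```

```text
time_s: 7.35
tcp_pos: [0.5003, -0.1973, 0.0943]
eef_rot: [-0.8, 89.7, -97.9]
contact_force: [-1.6, 0.7, -0.1]
gripper_width: 0.028
time_s: 7.55
tcp_pos: [0.5014, -0.1974, 0.0942]
eef_rot: [20.2, 89.7, -76.9]
contact_force: [-0.1, 0.6, 0.0]
gripper_width: 0.0386
t 7.55 tcp [ 0.5014 -0.1974  0.0942] jawyaw -97.09 app [ 0.001 -0.005 -1.   ] F [-0.1  0.6  0. ] M [-0.07 -0.05 -0.04] w 38.6 j [ -0.4  15.  -26.7   0.4 -48.2  83.1]
time_s: 8.05
tcp_pos: [0.4985, -0.1971, 0.2055]
eef_rot: [-57.0, 89.4, -154.1]
contact_force: [1.1, 0.2, 0.8]
gripper_width: 0.0598
t 8.05 tcp [ 0.4985 -0.1971  0.2055] jawyaw -97.11 app [-0.009 -0.004 -1.   ] F [1.1 0.2 0.8] M [-0.07 -0.19  0.01] w 59.8 j [ -0.4   8.6 -18.5   0.3 -63.4  83.2]
t 8.2 tcp [ 0.5006 -0.1973  0.2074] jawyaw -97.1 app [-0.002 -0.005 -1.   ] F [-0.5  0.6 -0.6] M [ 0.07 -0.01  0.02] w 59.9 j [ -0.4   8.5 -18.4   0.3 -63.3  83.2]
```

View pics/side9c.png

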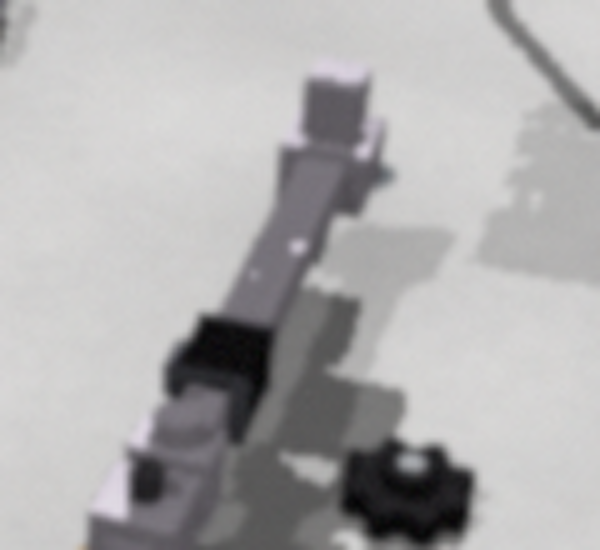

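View pics/scene9c.png

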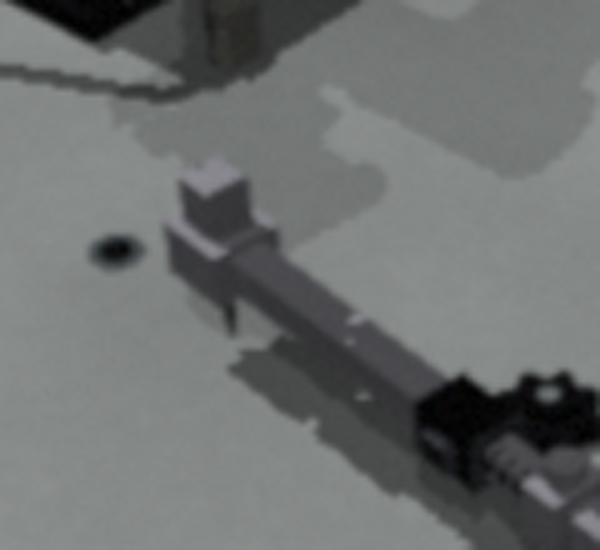

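View pics/wrist9.png

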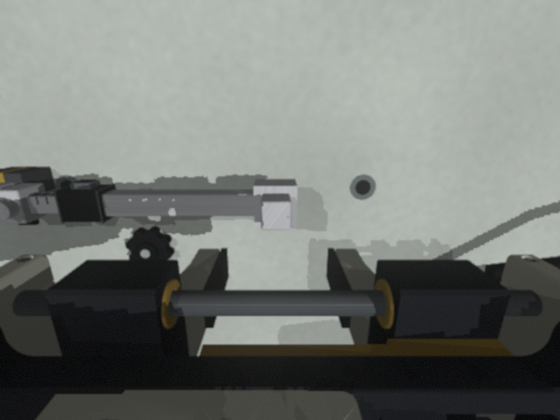

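```bash
python3 -m handwheel '[[[0.1,0.5,0,-1],[0.1,0.7,0,-1],[0.1,0.7,0,-1],[0.1,0.7,0,-1],[0.1,0.7,0,-1],[0.1,0.7,0,-1],[0.05,0.5,0,-1],[0,0.2,0,-1]]]' 87; python3 -m handwheel '[[[0,0,0,-1],[0,0,0,-1],[0,0,0,-1],[0,0,0,-1],[0,0,0,-1],[0,0,0,-1],[0,0,0,-1],[0,0,0,-1]]]' 87; python3 - <<'E'
from h import *
st()
_,K,T=load('wrist4'); h=onz(K,T,359.5,171.5,0); s=onz(K,T,273,188.4,.087); print('hole',h,'sock',s, np.linalg.norm((h-s)[:2]))
_,K,T=load('scene0'); h=onz(K,T,190+67/5,120+100/5,0); s=onz(K,T,190+170/5,120+74/5,.087); print(np.linalg.norm((h-s)[:2]))
E
```

```text
time_s: 9.0
tcp_pos: [0.524, -0.0036, 0.2038]
eef_rot: [-32.4, 89.5, -171.2]
contact_force: [0.7, -0.2, -0.7]
gripper_width: 0.0871
time_s: 9.8
tcp_pos: [0.5206, -0.0017, 0.1981]
eef_rot: [-19.6, 89.0, 160.0]
contact_force: [0.5, 0.1, -0.0]
gripper_width: 0.087
t 9.8 tcp [ 0.5206 -0.0017  0.1981] jawyaw 179.58 app [-0.017  0.006 -1.   ] F [ 0.5  0.1 -0. ] M [ 0.03 -0.1   0.  ] w 87.0 j [ 20.9   7.9 -20.   -0.8 -63.  -21. ]
hole [ 0.48242549 -0.31393626  0.        ] sock [ 0.49703252 -0.19922013  0.087     ] 0.115642362463767
0.11618532423735468
```

I'll turn the tool half a turn so the wrist camera looks at the collar's near edge and the scale. Joint 6 stays at or below about 165°.

```bash
python3 -m handwheel '[[[0,0,0.05,1],[0,0,0,1],[0,0,0,1],[0,0,0.05,1],[0,0,0,1],[0,0,0,1],[0,0,0,1],[0,0,0,1]]]' 87; python3 -m handwheel '[[[0,0,0,1],[0,0,0,1],[0,0,0,1],[0,0,0,1],[0,0,0,1],[0,0,0,1],[0,0,0,1],[0,0,0,1]]]';python3 -m handwheel '[[[0,0,0,1],[0,0,0,1],[0,0,0,1],[0,0,0,1],[0,0,0,1],[0,0,0,1],[0,0,0,1],[0,0,0,1]]]'; python3 -c "from h import *; st()"
```

```text
time_s: 10.6
tcp_pos: [0.517, -0.0026, 0.1967]
eef_rot: [-16.8, 88.4, -156.1]
contact_force: [-0.0, -0.7, 0.9]
gripper_width: 0.0869
time_s: 11.4
tcp_pos: [0.5135, -0.0033, 0.1911]
eef_rot: [-25.6, 87.9, -123.2]
contact_force: [-0.3, -0.1, 0.3]
gripper_width: 0.0873
time_s: 12.2
tcp_pos: [0.5099, -0.0042, 0.1857]
eef_rot: [-37.9, 87.7, -93.8]
contact_force: [0.3, 0.0, -0.5]
gripper_width: 0.087
t 12.2 tcp [ 0.5099 -0.0042  0.1857] jawyaw -55.86 app [-0.003 -0.04  -0.999] F [ 0.3  0.  -0.5] M [ 0.05 -0.04  0.05] w 87.0 j [ 23.3   6.9 -24.2   2.4 -60.   99.6]
```

```bash
python3 -m handwheel '[[[0.05,0,0.05,1],[0.05,0,0.05,1],[0.05,0,0.05,1],[0.05,0,0.05,1],[0.05,0,0.05,1],[0.05,0,0.05,1],[0.05,0,0.05,1],[0.05,0.03,0.05,1]]]' 87;  python3 - <<'E'
from h import *
st(); cap('wrist','wrist10'); cap('side','side10'); st()
E
```

```text
time_s: 13.0
tcp_pos: [0.5223, -0.0039, 0.1966]
eef_rot: [-51.9, 87.7, -66.1]
contact_force: [-0.0, -0.4, -0.1]
gripper_width: 0.0868
t 13.0 tcp [ 0.5223 -0.0039  0.1966] jawyaw -14.18 app [ 0.017 -0.037 -0.999] F [-0.  -0.4 -0.1] M [ 0.09 -0.06 -0.01] w 86.8 j [ 22.9   6.9 -22.8   2.7 -60.3 141.5]
t 13.1 tcp [ 0.5225 -0.0038  0.1968] jawyaw -14.31 app [ 0.017 -0.037 -0.999] F [-0.3 -0.1 -0.6] M [ 0.05 -0.05 -0.02] w 87.2 j [ 22.9   6.9 -22.8   2.7 -60.3 141.4]
```

View pics/wrist10.png

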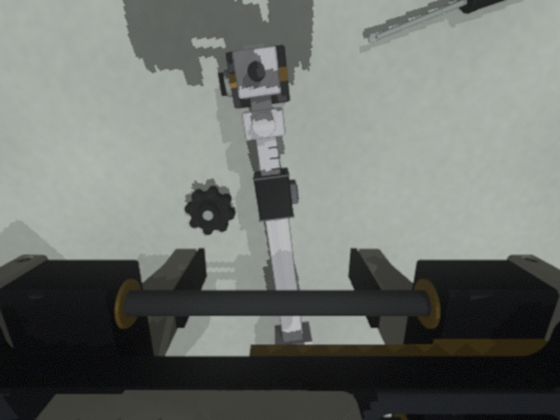

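```bash
python3 - <<'E'
from h import *
c=load('wrist10')[0][90:240,220:320]; cv2.imwrite('pics/a10.png',cv2.resize(c,None,fx=4,fy=4,interpolation=cv2.INTER_CUBIC))
E
```

```text
(no output)
```

View pics/a10.png

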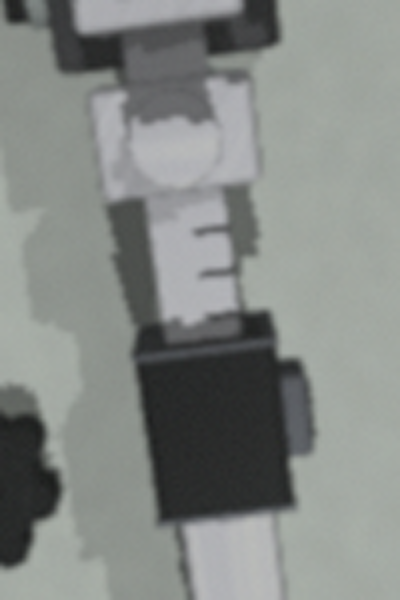

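```bash
python3 - <<'E'
from h import *
_,K,T=load('wrist10'); W=lambda x,y:(220+x/4,90+y/4)
m=[onz(K,T,*W(*p),.079)[:2] for p in [(212,232),(218,272),(224,313)]]
for q in m: print('mark',q.round(4))
n=onz(K,T,*W(205,350),.087)[:2]; f=onz(K,T,*W(227,515),.087)[:2]; print('near',n,'far',f,np.linalg.norm(n-f),'mid',(n+f)/2)
g=np.array([np.cos(np.radians(-97.2)),np.sin(np.radians(-97.2))])
print('along', [(q-m[0])@g*1e3 for q in m],'reading',10+(n-m[0])@g*1e3)
print('yaw',np.degrees(np.arctan2(*(f-n)[::-1])))
for a,b in [((135,355),(275,345)),((158,520),(295,505))]:
    p,q=[onz(K,T,*W(*x),.087)[:2] for x in (a,b)]; print(np.linalg.norm(p-q),np.degrees(np.arctan2(*(q-p)[::-1])))
p=onz(K,T,*W(300,408),.07); print('button',p)
E
```

```text
mark [0.5332 0.0449]
mark [0.5322 0.0356]
mark [0.5312 0.0257]
near [0.5249126  0.01997068] far [ 0.51968861 -0.02161186] 0.041909393081892406 mid [ 0.5223006  -0.00082059]
along [np.float64(0.0), np.float64(9.415208214076115), np.float64(19.294517815483943)] reading 35.78964392109095
yaw -97.16051690087433
0.032915829592689516 -10.37589345836862
0.03398915178996144 -8.061040049453752
button [ 0.54359181 -0.00457543  0.07      ]
```

```bash
python3 -m handwheel '[[[0.06,0.08,0,0.8],[0,0,-0.6,0.5],[0,0,-0.8,0],[0,0,-0.8,0],[0,0,-0.2,0]]]' 78;  python3 - <<'E'
from h import *
st(); cap('wrist','wrist11'); st()
E
```

```text
time_s: 13.6
tcp_pos: [0.5249, -0.0005, 0.0985]
eef_rot: [-46.6, 87.6, -55.0]
contact_force: [-0.3, -0.1, -0.6]
gripper_width: 0.0781
t 13.6 tcp [ 5.249e-01 -5.000e-04  9.850e-02] jawyaw -8.38 app [ 0.024 -0.034 -0.999] F [-0.3 -0.1 -0.6] M [-0.04  0.09 -0.  ] w 78.1 j [ 23.2  12.8 -30.3   3.2 -46.4 146.2]
t 13.65 tcp [ 5.252e-01 -4.000e-04  9.880e-02] jawyaw -8.36 app [ 0.024 -0.034 -0.999] F [-0.9 -0.4 -0.5] M [0.02 0.09 0.04] w 77.7 j [ 23.2  12.8 -30.3   3.2 -46.5 146.3]
```

View pics/wrist11.png

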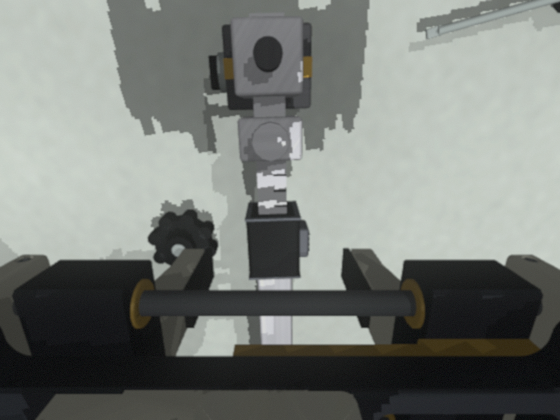

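```bash
python3 - <<'E'
from h import *
I,K,T=load('wrist11'); 
c=I[150:290,225:325]; cv2.imwrite('pics/a11.png',cv2.resize(c,None,fx=4,fy=4,interpolation=cv2.INTER_CUBIC))
n=onz(K,T,274,219,.087); f=onz(K,T,275,277.5,.087); print(n,f,(n+f)/2,np.linalg.norm(n-f))
print('grasp pt',proj(K,T,[.5252,-.0004,.0988]))
E
```

```text
[0.52545484 0.02018528 0.087     ] [ 0.51978327 -0.02169829  0.087     ] [ 0.52261906 -0.0007565   0.087     ] 0.04226582586981533
grasp pt [278.9966458  257.17934864]
```

View pics/a11.png

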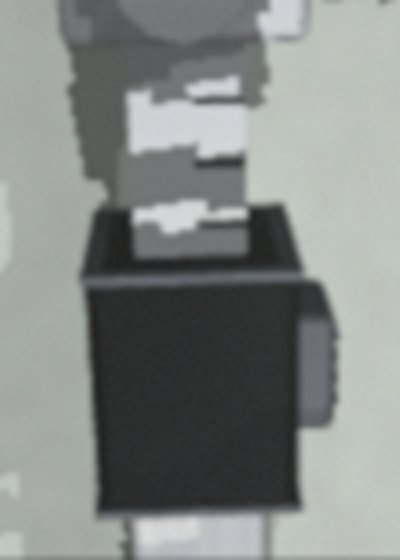

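```bash
python3 -m handwheel '[[[0,0,-0.45,0.2],[0,0,-0.5,0],[0,0,-0.15,0]]]';  python3 -c "from h import *; st()"; python3 -m handwheel '[[[-0.02,0,-0.03,0],[0,0,-0.02,0],[0,0,0,0]]]' 30 20; python3 -c "from h import *; st()"
```

```text
time_s: 13.95
tcp_pos: [0.5279, 0.0002, 0.0572]
eef_rot: [-41.4, 87.5, -49.0]
contact_force: [0.1, 0.5, 0.2]
gripper_width: 0.0777
t 13.95 tcp [5.279e-01 2.000e-04 5.720e-02] jawyaw -7.5 app [ 0.029 -0.033 -0.999] F [0.1 0.5 0.2] M [-0.01 -0.03 -0.04] w 77.7 j [ 23.1  16.1 -32.9   3.7 -40.3 146.5]
time_s: 14.25
tcp_pos: [0.5287, 0.0006, 0.0576]
eef_rot: [-38.8, 87.4, -46.4]
contact_force: [0.4, 0.1, 0.6]
gripper_width: 0.0592
t 14.25 tcp [0.5287 0.0006 0.0576] jawyaw -7.56 app [ 0.031 -0.033 -0.999] F [0.4 0.1 0.6] M [-0.02  0.01 -0.02] w 59.2 j [ 23.2  16.1 -32.9   3.8 -40.1 146.4]
```

```bash
python3 -m handwheel '[[[-0.11,-0.01,-0.15,0],[-0.02,0,-0.03,0],[-0.01,0,-0.02,0],[-0.01,0,-0.02,0]]]' 30 20; python3 -c "from h import *; st()"
```

```text
time_s: 14.65
tcp_pos: [0.5253, 0.0015, 0.0519]
eef_rot: [-31.2, 87.2, -38.7]
contact_force: [-2.2, 1.2, 8.2]
gripper_width: 0.0373
t 14.65 tcp [0.5253 0.0015 0.0519] jawyaw -7.49 app [ 0.039 -0.031 -0.999] F [-2.2  1.2  8.2] M [0.51 0.85 0.  ] w 37.3 j [ 23.5  16.1 -34.1   4.  -38.6 145.9]
```

```bash
python3 -m handwheel '[[[-0.01,-0.1,0,0],[-0.03,-0.3,0,0]]]'; python3 -c "from h import *; st()"
```

```text
time_s: 14.85
tcp_pos: [0.5235, -0.0134, 0.052]
eef_rot: [-30.0, 87.2, -37.5]
contact_force: [0.2, 4.1, -1.2]
gripper_width: 0.0374
t 14.85 tcp [ 0.5235 -0.0134  0.052 ] jawyaw -7.41 app [ 0.039 -0.03  -0.999] F [ 0.2  4.1 -1.2] M [1.49 0.48 0.03] w 37.4 j [ 21.8  15.9 -34.3   3.9 -38.4 147.7]
```

```bash
python3 -m handwheel '[[[-0.06,-0.45,0,0],[-0.06,-0.5,0,0],[-0.06,-0.5,0,0],[-0.06,-0.5,0,0]]]'; python3 - <<'E'
from h import *
st(); cap('wrist','wrist12'); cap('side','side12'); st()
for n,(x0,y0,x1,y1) in dict(wrist12=(215,60,345,260),side12=(270,90,390,210)).items():
    c=load(n)[0][y0:y1,x0:x1]; cv2.imwrite(f'pics/{n}c.png',cv2.resize(c,None,fx=3 if n[0]=='w' else 5,fy=3 if n[0]=='w' else 5,interpolation=cv2.INTER_CUBIC))
E
```

```text
time_s: 15.25
tcp_pos: [0.5139, -0.0919, 0.052]
eef_rot: [-26.7, 87.2, -34.0]
contact_force: [1.9, 4.6, -0.6]
gripper_width: 0.0377
t 15.25 tcp [ 0.5139 -0.0919  0.052 ] jawyaw -7.27 app [ 0.04  -0.027 -0.999] F [ 1.9  4.6 -0.6] M [ 1.81 -0.04  0.03] w 37.7 j [ 13.   15.6 -34.5   3.3 -38.  157.1]
t 15.35 tcp [ 0.5137 -0.0931  0.052 ] jawyaw -7.39 app [ 0.04  -0.028 -0.999] F [1.6 1.2 0. ] M [ 0.56 -0.07  0.04] w 37.1 j [ 12.9  15.6 -34.5   3.4 -38.  157.1]
```

View pics/wrist12c.png

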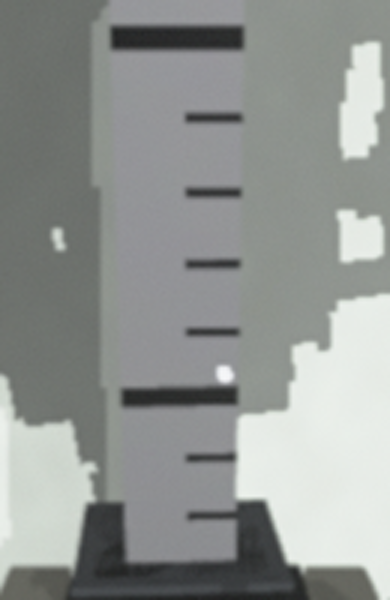

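View pics/side12c.png

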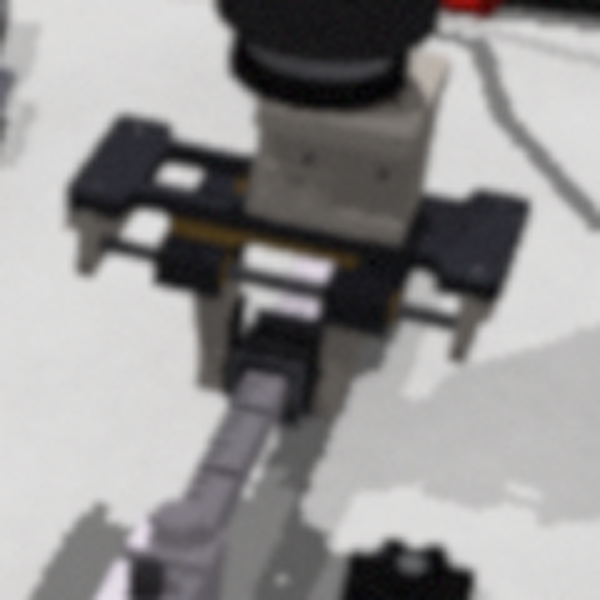

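```bash
cat >> h.py <<'E'
from scipy.optimize import least_squares
def scale(f,rows,vals,cols):
    """1-D projective fit of scale rows -> mm"""
    rows=np.array(rows,float);vals=np.array(vals,float)
    m=lambda p,r:(p[0]*(r-200)+p[1])/(p[2]*(r-200)+1)
    s=least_squares(lambda p:m(p,rows)-vals,[.5,100,0]); print('fit resid mm',np.round(s.fun,2)); return lambda r:m(s.x,r)
E
python3 - <<'E'
from h import *
I,K,T=load('wrist12'); g=cv2.cvtColor(I,cv2.COLOR_BGR2GRAY).astype(float)
p=g[60:262,281:291].mean(1); 
print([(60+i,int(v)) for i,v in enumerate(p)][:])
E
```

```text
[(60, 152), (61, 152), (62, 152), (63, 152), (64, 151), (65, 152), (66, 153), (67, 145), (68, 108), (69, 63), (70, 44), (71, 44), (72, 44), (73, 43), (74, 43), (75, 53), (76, 92), (77, 134), (78, 149), (79, 151), (80, 150), (81, 150), (82, 150), (83, 150), (84, 149), (85, 150), (86, 149), (87, 150), (88, 149), (89, 149), (90, 149), (91, 150), (92, 149), (93, 150), (94, 150), (95, 150), (96, 144), (97, 114), (98, 71), (99, 54), (100, 90), (101, 131), (102, 148), (103, 150), (104, 149), (105, 150), (106, 149), (107, 149), (108, 149), (109, 150), (110, 150), (111, 149), (112, 149), (113, 149), (114, 149), (115, 149), (116, 149), (117, 148), (118, 149), (119, 149), (120, 149), (121, 144), (122, 114), (123, 71), (124, 53), (125, 89), (126, 132), (127, 147), (128, 149), (129, 149), (130, 149), (131, 148), (132, 149), (133, 149), (134, 148), (135, 148), (136, 149), (137, 148), (138, 147), (139, 147), (140, 148), (141, 147), (142, 147), (143, 148), (144, 148), (145, 142), (146, 109), (147, 65), (148, 60), (149, 105), (150, 136), (151, 146), (152, 147), (153, 147), (154, 147), (155, 147), (15
[... 539 characters left out ...]
 (202, 145), (203, 145), (204, 145), (205, 145), (206, 145), (207, 145), (208, 145), (209, 146), (210, 137), (211, 97), (212, 62), (213, 86), (214, 127), (215, 143), (216, 146), (217, 145), (218, 145), (219, 144), (220, 144), (221, 144), (222, 143), (223, 143), (224, 143), (225, 143), (226, 143), (227, 142), (228, 143), (229, 138), (230, 108), (231, 66), (232, 70), (233, 118), (234, 140), (235, 142), (236, 141), (237, 142), (238, 141), (239, 141), (240, 142), (241, 141), (242, 141), (243, 140), (244, 141), (245, 138), (246, 119), (247, 83), (248, 55), (249, 51), (250, 52), (251, 56), (252, 58), (253, 59), (254, 63), (255, 69), (256, 71), (257, 61), (258, 44), (259, 35), (260, 33), (261, 32)]
```

```bash
python3 - <<'E'
from h import *
m=scale(0,[72.4,98.9,123.9,147.7,170.4,191.4,212.1,231.6],[50,60,70,80,90,100,110,120],0)
print('bar end',m(246.9))
_,K,T=load('wrist12')
G=np.array([np.cos(np.radians(-97.2)),np.sin(np.radians(-97.2)),0])
X=lambda r,z:onz(K,T,285,r,z)@G*1e3
print('calib scale 100..120 ', X(231.6,.079)-X(191.4,.079), X(231.6,.079)-X(72.4,.079))
for r in (246.9,):print('end',120+X(r,.079)-X(231.6,.079))
for r in (253.5,255.5,257.5): print('top edge',r,120+X(r,.087)-X(231.6,.079))
E
```

```text
fit resid mm [-0.01  0.01 -0.01  0.02  0.08 -0.13  0.01  0.03]
bar end 128.23002559474506
calib scale 100..120  20.42037324172172 70.9300748246128
end 128.31533813161923
top edge 253.5 127.8070392493473
top edge 255.5 128.86733460046847
top edge 257.5 129.93304530813347
```

```bash
python3 -m handwheel '[[[-0.04,-0.3,0,0],[-0.03,-0.2,0,0],[0,0,0,0]]]'; python3 - <<'E'
from h import *
st(); cap('wrist','wrist13');  st()
I=load('wrist13')[0]; c=I[60:270,215:345]; cv2.imwrite('pics/w13c.png',cv2.resize(c,None,fx=2.8,fy=2.8,interpolation=cv2.INTER_CUBIC))
g=cv2.cvtColor(I,cv2.COLOR_BGR2GRAY).astype(float); p=g[60:264,281:291].mean(1); print([(60+i,int(v)) for i,v in enumerate(p) if v<138 or i>180])
E
```

```text
time_s: 15.65
tcp_pos: [0.5112, -0.1133, 0.052]
eef_rot: [-26.4, 87.2, -33.9]
contact_force: [1.7, 1.6, -1.6]
gripper_width: 0.0375
t 15.65 tcp [ 0.5112 -0.1133  0.052 ] jawyaw -7.44 app [ 0.041 -0.027 -0.999] F [ 1.7  1.6 -1.6] M [0.62 0.02 0.06] w 37.5 j [ 10.5  15.7 -34.3   3.2 -38.  159.6]
t 15.7 tcp [ 0.5113 -0.1129  0.052 ] jawyaw -7.43 app [ 0.041 -0.027 -0.999] F [ 2.1  0.9 -1.1] M [ 0.61 -0.16  0.19] w 37.1 j [ 10.5  15.7 -34.3   3.2 -38.  159.5]
[(66, 131), (67, 88), (68, 51), (69, 72), (70, 129), (93, 116), (94, 71), (95, 52), (96, 88), (97, 132), (118, 127), (119, 84), (120, 51), (121, 76), (122, 127), (140, 125), (141, 84), (142, 48), (143, 41), (144, 42), (145, 41), (146, 44), (147, 76), (148, 125), (165, 117), (166, 75), (167, 57), (168, 91), (169, 129), (187, 114), (188, 66), (189, 70), (190, 121), (207, 130), (208, 91), (209, 59), (210, 86), (211, 125), (226, 136), (227, 109), (228, 69), (229, 66), (230, 111), (231, 135), (241, 139), (242, 140), (243, 136), (244, 113), (245, 73), (246, 43), (247, 37), (248, 36), (249, 35), (250, 37), (251, 46), (252, 55), (253, 58), (254, 63), (255, 71), (256, 73), (257, 63), (258, 46), (259, 35), (260, 33), (261, 33), (262, 33), (263, 31)]
```

View pics/w13c.png

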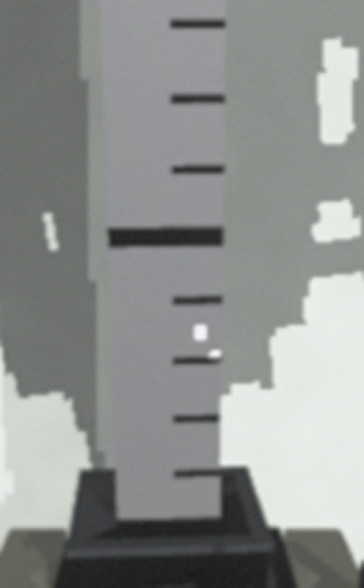

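```bash
python3 - <<'E'
from h import *
m=scale(0,[68.2,95,120.1,144.25,166.9,188.5,209.1,228.5],[70,80,90,100,110,120,130,140],0)
print('bar end',m(246.9),m(247.3),'dark start',m(244.8))
E
```

```text
fit resid mm [ 0.01  0.02 -0.06  0.02 -0.01  0.    0.04 -0.03]
bar end 149.8480706508866 150.06796506137974 dark start 148.69732573245275
```

```bash
python3 - <<'E'
from h import *
cap('scene','scene14'); cap('wrist','wrist14');cap('side','side14');  st()
I=load('wrist14')[0]
g=cv2.cvtColor(I,cv2.COLOR_BGR2GRAY).astype(float); p=g[60:264,281:291].mean(1); print([(60+i,int(v)) for i,v in enumerate(p) if v<138 and i>100])
for n,(x0,y0,x1,y1) in dict(side14=(270,80,390,200),scene14=(170,80,290,200)).items():
    c=load(n)[0][y0:y1,x0:x1]; cv2.imwrite(f'pics/{n}c.png',cv2.resize(c,None,fx=5,fy=5,interpolation=cv2.INTER_CUBIC))
E
```

```text
t 15.85 tcp [ 0.5113 -0.1125  0.052 ] jawyaw -7.38 app [ 0.041 -0.027 -0.999] F [ 2.1  1.3 -0.9] M [ 0.65 -0.14  0.11] w 37.3 j [ 10.6  15.7 -34.3   3.2 -38.  159.5]
[(166, 123), (167, 82), (168, 56), (169, 87), (170, 128), (188, 117), (189, 68), (190, 70), (191, 119), (208, 130), (209, 91), (210, 60), (211, 86), (212, 124), (227, 136), (228, 108), (229, 66), (230, 67), (231, 115), (232, 137), (244, 135), (245, 108), (246, 70), (247, 56), (248, 58), (249, 59), (250, 59), (251, 59), (252, 59), (253, 59), (254, 63), (255, 72), (256, 73), (257, 63), (258, 46), (259, 36), (260, 32), (261, 33), (262, 33), (263, 32)]
```

View pics/side14c.png

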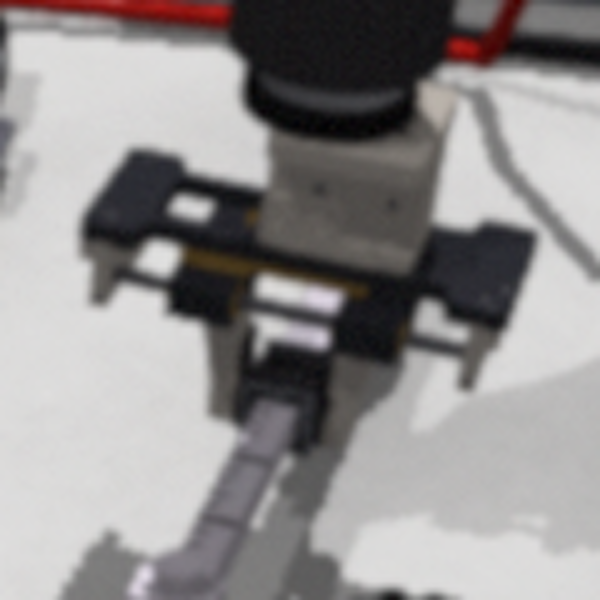

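View pics/scene14.png

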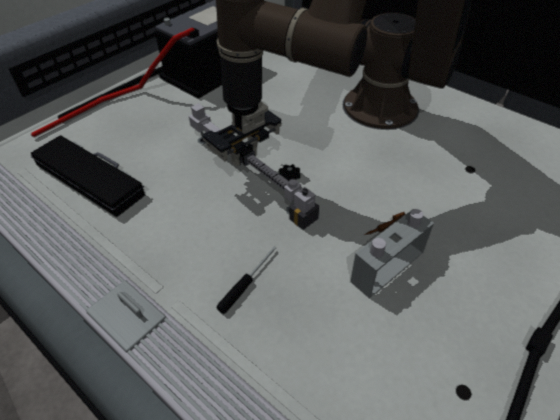

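View pics/scene14c.png

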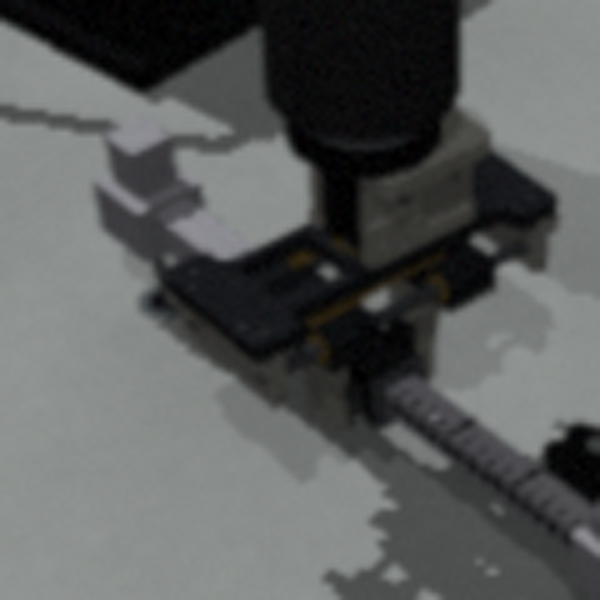

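```bash
python3 - <<'E'
from h import *
L=[]
for n in ('wrist12','wrist13','wrist14'):
    c=load(n)[0][222:265,235:315]; c=cv2.convertScaleAbs(c,alpha=1.6); L.append(cv2.resize(c,None,fx=9,fy=4.5,interpolation=cv2.INTER_NEAREST))
cv2.imwrite('pics/cmp.png',np.vstack(L))
E
```

```text
(no output)
```

View pics/cmp.png

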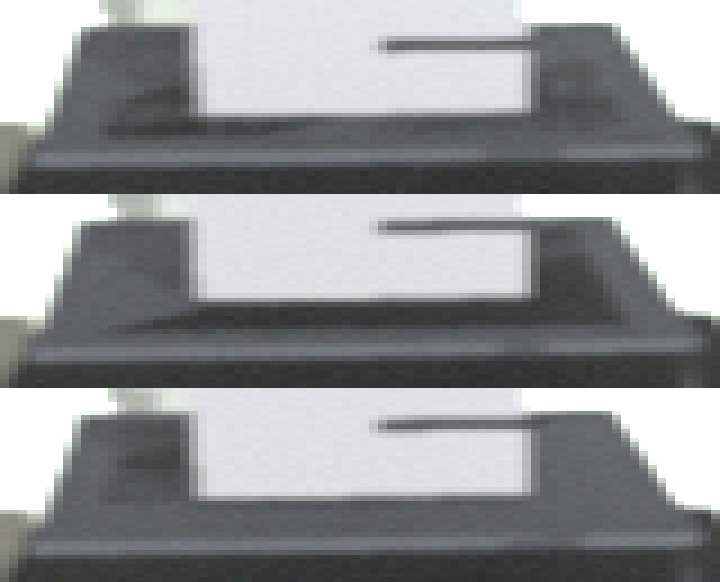

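The dark band seen in the earlier frame was a shadow on the collar's face. The bar actually meets the face at row 245, so the reading is about 148.5 and the 150 mark is still hidden. It needs about 1.5 mm more.

```bash
cat > rd.py <<'E'
from h import *
import sys
from scipy.signal import find_peaks
def rd(f):
    I,K,T=load(f); g=cv2.cvtColor(I,cv2.COLOR_BGR2GRAY).astype(float); p=g[60:262,281:291].mean(1)
    print([(60+i,int(v)) for i,v in enumerate(p) if (v<138 and i<185) or i>=165])
    c=cv2.convertScaleAbs(I[180:265,235:315],alpha=1.6); cv2.imwrite(f'pics/{f}z.png',cv2.resize(c,None,fx=8,fy=6,interpolation=cv2.INTER_NEAREST))
f=sys.argv[1]; st(); cap('wrist',f); st(); rd(f)
E
python3 -m handwheel '[[[-0.005,-0.05,0,0],[0,0,0,0]]]'; python3 rd.py wrist15
```

```text
time_s: 16.05
tcp_pos: [0.5111, -0.1139, 0.052]
eef_rot: [-26.4, 87.2, -33.8]
contact_force: [1.7, 2.0, -0.3]
gripper_width: 0.0376
t 16.05 tcp [ 0.5111 -0.1139  0.052 ] jawyaw -7.33 app [ 0.041 -0.027 -0.999] F [ 1.7  2.  -0.3] M [ 0.65 -0.12  0.02] w 37.6 j [ 10.4  15.7 -34.3   3.2 -38.  159.8]
t 16.1 tcp [ 0.5112 -0.1138  0.052 ] jawyaw -7.33 app [ 0.041 -0.027 -0.999] F [1.2 2.9 0.9] M [ 0.89 -0.08  0.07] w 36.7 j [ 10.4  15.7 -34.3   3.2 -38.  159.8]
[(65, 104), (66, 57), (67, 61), (68, 110), (91, 130), (92, 87), (93, 49), (94, 70), (95, 126), (117, 105), (118, 59), (119, 59), (120, 105), (139, 104), (140, 60), (141, 42), (142, 42), (143, 42), (144, 41), (145, 55), (146, 97), (147, 133), (164, 102), (165, 59), (166, 69), (167, 121), (186, 109), (187, 62), (188, 79), (189, 124), (206, 117), (207, 77), (208, 62), (209, 100), (210, 130), (225, 135), (226, 103), (227, 63), (228, 70), (229, 118), (230, 138), (231, 140), (232, 140), (233, 140), (234, 140), (235, 140), (236, 140), (237, 140), (238, 140), (239, 139), (240, 139), (241, 140), (242, 135), (243, 107), (244, 66), (245, 42), (246, 42), (247, 52), (248, 59), (249, 60), (250, 59), (251, 58), (252, 58), (253, 59), (254, 62), (255, 71), (256, 74), (257, 63), (258, 46), (259, 35), (260, 33), (261, 32)]
```

View pics/wrist15z.png

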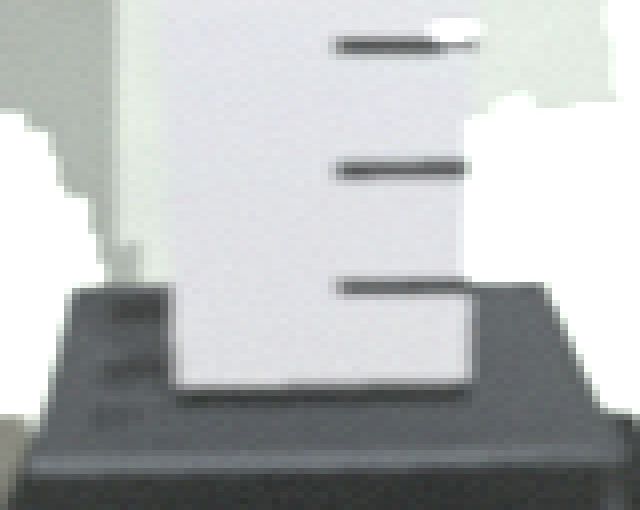

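```bash
python3 - <<'E'
from h import *
m=scale(0,[66.5,93.3,118.5,142.6,165.4,187.3,207.7,227.35],[70,80,90,100,110,120,130,140],0)
print('dark start',m(243.35),'bar end',m(246.6),m(246.95))
E
python3 rd.py wrist16 | head -2; python3 - <<'E'
from h import *
I=load('wrist16')[0]; g=cv2.cvtColor(I,cv2.COLOR_BGR2GRAY)
for a,b in ((265,272),(272,280),(281,291)): print([(i,int(g[i,a:b].mean())) for i in list(range(224,231))+list(range(241,259))])
E
```

```text
fit resid mm [ 0.01  0.02 -0.04 -0.02 -0.02  0.09 -0.02 -0.02]
dark start 148.48930688133703 bar end 150.25947248501433 150.45097267589932
t 16.1 tcp [ 0.5112 -0.1138  0.052 ] jawyaw -7.33 app [ 0.041 -0.027 -0.999] F [1.2 2.9 0.9] M [ 0.89 -0.08  0.07] w 36.7 j [ 10.4  15.7 -34.3   3.2 -38.  159.8]
t 16.15 tcp [ 0.5112 -0.1138  0.052 ] jawyaw -7.34 app [ 0.041 -0.027 -0.999] F [ 1.7  3.3 -0.3] M [0.97 0.01 0.12] w 37.1 j [ 10.4  15.7 -34.3   3.2 -38.  159.8]
[(224, 140), (225, 140), (226, 140), (227, 140), (228, 140), (229, 140), (230, 140), (241, 139), (242, 141), (243, 132), (244, 93), (245, 51), (246, 36), (247, 36), (248, 36), (249, 34), (250, 36), (251, 40), (252, 51), (253, 57), (254, 60), (255, 67), (256, 74), (257, 72), (258, 54)]
[(224, 141), (225, 139), (226, 130), (227, 117), (228, 115), (229, 128), (230, 138), (241, 140), (242, 137), (243, 120), (244, 82), (245, 46), (246, 36), (247, 37), (248, 35), (249, 34), (250, 35), (251, 42), (252, 52), (253, 57), (254, 61), (255, 70), (256, 75), (257, 69), (258, 51)]
[(224, 141), (225, 136), (226, 106), (227, 65), (228, 69), (229, 117), (230, 138), (241, 140), (242, 136), (243, 110), (244, 69), (245, 43), (246, 38), (247, 37), (248, 37), (249, 37), (250, 38), (251, 47), (252, 55), (253, 58), (254, 63), (255, 71), (256, 74), (257, 63), (258, 45)]
```

```bash
python3 - <<'E'
from h import *
print('cap top',tri([('side9',337.4,124.4),('scene9',222.6,124.8)]))
L=[]
for n in ('scene0','scene4','scene14'):
    I=load(n)[0]; c=I[185:300,335:445]; L.append(cv2.resize(c,None,fx=2.4,fy=2.4))
    h=cv2.cvtColor(I,cv2.COLOR_BGR2HSV)[185:300,335:445]; m=((h[...,0]<15)&(h[...,1]>120)).astype(np.uint8); M=cv2.moments(m,True); print(n,M['m00'],335+M['m10']/M['m00'],185+M['m01']/M['m00'])
cv2.imwrite('pics/br.png',np.hstack(L))
E
```

```text
cap top (array([ 0.4993, -0.1934,  0.1198]), [0.3, 0.3])
scene0 244.0 369.3975409836066 210.55737704918033
scene4 135.0 388.02222222222224 222.8740740740741
scene14 115.0 387.18260869565216 223.04347826086956
```

View pics/br.png

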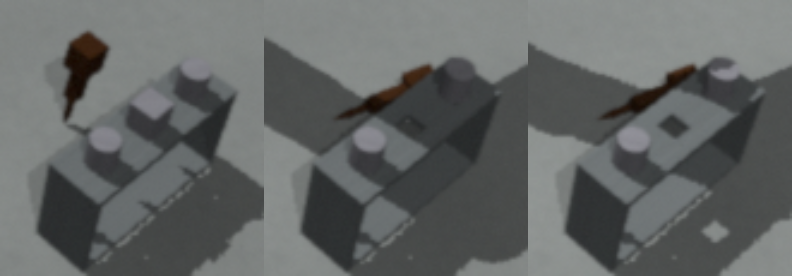

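Cap top is at 0.120 m (0.119 means fully home). The collar reads about 150.3 on the scale, the grip is 37.1 mm so the button is fully in, and the arm is steady. Handing in.

```bash
python3 - <<'E'
from plant import close_job
print(close_job())
E
```

```text
the job is handed in; nothing more can be done
None
```

The job is handed in, at about 16 s of the 54 s allowed. I took the square-shank pointer from the middle of the stand and plugged it home in the socket. I then squeezed the lock button, drew the arm out to the 150 mm mark and left it gripped there with the button squeezed.

**Last checks**
- **Pointer:** the cap's top measured 0.120 m high, against 0.119 m when fully home. The press that seated it peaked at 48 N at the wrist, through the held pointer.
- **Scale:** the wrist picture reads about 150.3 mm, give or take 0.3 mm. The start of the third long mark fell at 148.5 mm on the same fit, as it should.
- **Button:** the grip stood at about 37 mm across the collar at 20 N, so the button is fully in. The pose was steady over the last pictures.

**What disagreed or was not checked**
- **Misread scale:** I first took the reading as 149.9 mm. A shadow on the collar's face had misled me; the pictures put it nearer 149 mm. I moved about 1.5 mm further before the last reading.
- **Tool tilt:** the tool ended tilted about 3° from vertical, because the tilt drifted during the moves and could not be commanded back.
- **Brown look-alike:** it stood upright in the first picture and was lying by the stand about 1 s later, before the gripper came down there. I did not touch it on purpose.
- **Bystanders:** the two round-capped pointers, the star nut and the screwdriver look unmoved in the last scene picture. I did not measure them.
- **Locating hole:** I did not measure the pointer tip against it at the end.

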